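Hang mast clamps on the rocking drying bar

TASK

Hang the three washed mast clamps up by their U-bolts on the two prongs of the drying stand: the big clamp on one side, both small ones on the other. The bar rocks on a single pivot and the big clamp weighs as much as the two small ones together, so hang them one at a time, left and right in turn, in such an order that the bar is never out of balance by more than one small clamp, and let each down gently. Leave all three hanging still, with the bar level, and do not shift the other things on the bench.

Things in the scene. Friction and masses are not known exactly. Their poses are not given: they have to be found in the camera images.
- clamp_big: the big mast clamp: cast aluminium saddle block 50 (x) by 110 (y) by 36 mm high with a U-bolt of 9 mm round steel standing up from it, 116 mm high overall. Origin: centre of the flat underside; z up. The U lies in the y-z plane: legs straight up to 84 mm above the underside, 64 mm apart over their outsides, 46 inside; half-round bow above; low V jaw (8 mm) between them. 0.50 kg within 8 %. Starts upright.
- clamp_small_a: one of two like small mast clamps: cast aluminium saddle block 38 (x) by 86 (y) by 28 mm high with a U-bolt of 8 mm round steel standing up from it, 96 mm high overall. Origin: centre of the flat underside; z up. The U lies in the y-z plane: legs straight up to 69 mm above the underside, 54 mm apart over their outsides, 38 inside; half-round bow above; low V jaw (8 mm) between them. 0.25 kg within 8 %. Starts upright.
- clamp_small_b: one of two like small mast clamps: cast aluminium saddle block 38 (x) by 86 (y) by 28 mm high with a U-bolt of 8 mm round steel standing up from it, 96 mm high overall. Origin: centre of the flat underside; z up. The U lies in the y-z plane: legs straight up to 69 mm above the underside, 54 mm apart over their outsides, 38 inside; half-round bow above; low V jaw (8 mm) between them. 0.25 kg within 8 %. Starts upright.
- clamp_big_bow (a point): middle of the underside of the big clamp's bow, 107 mm above its origin: the point that rests on a prong; axes as the clamp's
- clamp_small_a_bow (a point): middle of the underside of this small clamp's bow, 88 mm above its origin; axes as the clamp's
- clamp_small_b_bow (a point): middle of the underside of this small clamp's bow, 88 mm above its origin; axes as the clamp's
- stand: drying stand fixed to the bench: steel base plate 200 by 240 by 8 mm, post 25 mm square and 248 mm high; across the robot side of its head, 220 mm above the bench, a 22 mm square bar 340 mm long, its centre line 32 mm in front (-x) of the post's centre. Origin: on the bench under the post; z up, x away from the robot, y left along the bar.
- bar_body (a joint): tilt of the bar about the pivot bolt at its middle (axis: the stand's x), rad; 0 level, positive with the left (+y) end up, stops at +-0.22. A rubber bush springs it back to level: each small clamp out of balance tips it about 0.09 rad, so that a prong stands about 12 mm lower or higher. Past 0.145 it counts as tipped over.
- prong_left (a point): middle of the left prong's straight part, on its centre line, 130 mm left (+y) of the bar's middle; axes as the bar's. The prong, a 12 mm round steel rod, stands level out of the bar towards the robot: straight for 47 mm either way (x) from this point, then turned up to a tip 25 mm above the centre line and 60 mm in front (-x). Two small clamps fit one behind the other, 48 mm apart.
- prong_right (a point): the same point on the right prong, 130 mm right (-y) of the bar's middle, same shape and axes
- gear_housing: bystander: chunky round aluminium rotator gear housing, about 160 mm across and 128 mm high with its shaft stub; origin at the centre of its underside
- screw_dish: bystander: white ceramic dish of screws, 100 mm across, 30 mm high; origin at the centre of its underside
- wrench: bystander: chrome wrench lying flat, 190 mm long along its x; origin at the middle of its underside
- mast_offcut: bystander: offcut of aluminium mast tube, 40 mm across, 180 mm long, lying along its x between two wood strips; origin at the centre of its underside
Mind the look-alikes: they are no part of the job. Leave any blue or yellow look-alike of the clamp_small_b alone.

How it is judged:
At the end, for the whole second after the job is handed in: the big clamp hangs by the bow of its U-bolt on one prong's straight part and both small ones on the other (within 14 mm sideways and 50 mm along of the prong's middle, upright within 0.3 rad), nearly still (under 0.06 m/s), the bar level within 0.05 rad (((x of clamp_big_bow in the frame of prong_left between -0.05 and 0.05 m and y of clamp_big_bow in the frame of prong_left between -0.014 and 0.014 m and z of clamp_big_bow in the frame of prong_left between -0.002 and 0.016 m and angle between each of clamp_big, clamp_small_a, clamp_small_b's own z axis and vertical below 0.3 rad and x of clamp_small_a_bow in the frame of prong_right between -0.05 and 0.05 m and y of clamp_small_a_bow in the frame of prong_right between -0.014 and 0.014 m and z of clamp_small_a_bow in the frame of prong_right between -0.002 and 0.016 m and x of clamp_small_b_bow in the frame of prong_right between -0.05 and 0.05 m and y of clamp_small_b_bow in the frame of prong_right between -0.014 and 0.014 m and z of clamp_small_b_bow in the frame of prong_right between -0.002 and 0.016 m) or (x of clamp_big_bow in the frame of prong_right between -0.05 and 0.05 m and y of clamp_big_bow in the frame of prong_right between -0.014 and 0.014 m and z of clamp_big_bow in the frame of prong_right between -0.002 and 0.016 m and angle between each of clamp_big, clamp_small_a, clamp_small_b's own z axis and vertical below 0.3 rad and x of clamp_small_a_bow in the frame of prong_left between -0.05 and 0.05 m and y of clamp_small_a_bow in the frame of prong_left between -0.014 and 0.014 m and z of clamp_small_a_bow in the frame of prong_left between -0.002 and 0.016 m and x of clamp_small_b_bow in the frame of prong_left between -0.05 and 0.05 m and y of clamp_small_b_bow in the frame of prong_left between -0.014 and 0.014 m and z of clamp_small_b_bow in the frame of prong_left between -0.002 and 0.016 m)) and value of joint bar_body between -0.05 and 0.05 rad and velocity of joint bar_body between -0.1 and 0.1 rad/s and linear speed of each of clamp_big, clamp_small_a, clamp_small_b below 0.06 m/s); the robot touches nothing.
It fails at once if the bar tips more than 0.145 rad either way (more than one small clamp out of balance, or a clamp dropped or pushed on it) (value of joint bar_body above 0.145 rad or value of joint bar_body below -0.145 rad).
It fails at once if the rotator gear housing is shifted more than 25 mm (distance of gear_housing from where it was at the start of the episode above 0.025 m).
It fails at once if the dish of screws is shifted more than 25 mm (distance of screw_dish from where it was at the start of the episode above 0.025 m).
It fails at once if the wrench is shifted more than 25 mm (distance of wrench from where it was at the start of the episode above 0.025 m).
It fails at once if the mast offcut is shifted more than 25 mm (distance of mast_offcut from where it was at the start of the episode above 0.025 m).
It also fails if it takes over 72 s, if anything falls off the work surface, if the arm or the gripper's body presses on something with over 40 N, if the wrist force passes 120 N, or if a joint passes its speed limit or range.

ROBOT

A 6-joint arm with a two-finger parallel gripper is mounted at the origin on the work surface. World frame = base frame: x ahead of the robot, y to its left, z up, the work surface at z = 0. Lengths are in m, angles in rad, forces in N, time in s.
With the tool pointing down it reaches from about 0.425 to 0.95 m from the base axis. Payload 3.5 kg.
Tool frame: the origin (TCP) lies midway between the tips of the shut fingers; the grasp point (between the pads) lies 19 mm behind it; x points along the fingers, y is the direction in which the jaws open and shut, and the axes are right-handed (so a half turn about x gives the same grasp; the last joint's range is limited). The gripper opens to 85 mm and grips with 20 to 120 N. Pads are 22 mm wide; open, the fingers measure 114 mm over their backs; the gripper's body (76 mm by 85 mm) begins 54 mm behind the grasp point. The pads swing forward as they close: fully open they stand 13 mm farther back than shut.
Start: joints at [1.046, 0.286, 1.577, -0, 1.279, -0.15], TCP at [0.247, 0.628, 0.209] pointing down, gripper open.
Joint ranges: [-2.77, 2.77], [-0.9, 2.22], [0.21, 2.48], [-1.53, 4.67], [0.24, 2.81], [-2.84, 2.84]. Speed limits (rad/s): [2.79, 2.79, 3.14, 3.14, 3.14, 3.14].

INTERFACE

Orientations are given as a unit quaternion [x, y, z, w].
In Python, from plant import ctrl, vision gives the robot as it stands. The module is installed in compiled form; this text tells all that it offers.
- The arm moves only by the tool play_rows, never from a script. Its arguments are lists of equal length, an entry for each row: "claw": the closure in counts, from 0 (fully open) to 255 (shut); "travel": the shift along the tool's x, y, z in m, a list of three; "dr": the turn, a rotation vector about the tool's x, y, z in rad, a list of three. In form: {"claw": [claw, ...], "travel": [[tx, ty, tz], ...], "dr": [[wx, wy, wz], ...]}. A call has 1 to 20 rows; each row is the pose to reach, as a shift and turn from the pose measured when the call began, along the tool's axes at that moment; what a row does not reach only later rows make up. A row lasts 1/10 s, in which the tool goes at most 50 mm and 8.59 degrees, less where a joint would pass 70% of its speed; a pose out of reach is approached as far as the arm can. A call with a gripper value outside its range is refused whole. The fingers move at their own pace and stop on an object; "force" is the grip in N (left out, the last holds). Time passes only in rows, so rows that repeat a pose let the fingers close. It gives the time, the measured TCP pose, the force and the opening at its end, in the units of the state.
- ctrl.get_state(): the state, without advancing time (a new reading comes with each control period).
- vision.read_camera(name): name is "scene" or "side" or "wrist"; returns a dict with "img" (400x640x3 uint8, red, green, blue), "range_z" (400x640 float32, m along the optical axis (not along the pixel's ray), 0 where there is no reading), "K" (3x3 intrinsics, pixels), "world_to_cam" (4x4, takes a point from world to camera coordinates). Camera axes: x right, y up, looking along -z (the intrinsics and any distortion apply to the point x, -y, -z); pixel columns grow to the right and rows downward; lengths in m; the calibration is good to about 2 mm. A picture is of the moment at which its call begins.
- ctrl.sign_off(): hands the job in, once; it reports no verdict.
The state is a dict: "time": time; "qpos": joint angles; "dq": joint speeds; "joint_efforts": joint torques, N m; "eef_pos": TCP position; "tcp_rot": TCP orientation; "contact_force": force on the tool from outside, world axes, zero at the start; "wrist_torque": the same for the moment, N m; "opening": opening from 0.0 (shut) to 1.0 (fully open).
Only numpy, scipy, OpenCV 4.12 (cv2) and the standard library are available. Lean on these libraries where they do the work, as an engineer would, in place of code of your own. Each camera call takes 0.05 s, during which the arm holds its last target.

## Working session

There is one attempt and no reset: what is moved stays moved. The work goes in short steps, Python scripts to look and compute and a tool call to move; the robot and the scene stay as the last step left them, time stands still between calls to the robot, and variables do not carry over. Pictures are saved under pics/ and viewed, and the job is handed in when it is done.

Besides the shell and the picture viewer there is one more tool, called as a command line: name --argument value ..., lists and objects as JSON in quotes. play_rows: Moves the arm, as the interface text tells. Its arguments: {"type":"object","properties":{"claw":{"type":"array","items":{"type":"number"}},"travel":{"type":"array","items":{"type":"array","items":{"type":"number"}}},"dr":{"type":"array","items":{"type":"array","items":{"type":"number"}}},"force":{"type":"number"}},"required":["claw","travel","dr"]}

```bash
mkdir -p pics
cat > h.py <<'E'
import numpy as np, cv2
from plant import ctrl, vision
def cam(n):
    d=vision.read_camera(n); return d
def save(d,name): cv2.imwrite('pics/'+name,cv2.cvtColor(d['img'],cv2.COLOR_RGB2BGR))
def cloud(d):
    K=d['K'];z=d['range_z'];v,u=np.mgrid[0:400,0:640]
    x=(u-K[0,2])/K[0,0]*z;y=(v-K[1,2])/K[1,1]*z
    P=np.stack([x,-y,-z,np.ones_like(z)],-1)
    W=P@np.linalg.inv(d['world_to_cam']).T
    W=W[...,:3].copy();W[z<=0]=np.nan
    return W
E
python3 - <<'E'
from h import *
for n in ['scene','side','wrist']:
    d=cam(n);save(d,n+'0.png');print(n,d['K'].tolist(),np.linalg.inv(d['world_to_cam']).round(3).tolist(),[k for k in d])
    np.savez('/tmp/'+n,**{k:d[k] for k in ['img','range_z','K','world_to_cam']})
print(ctrl.get_state())
E
```

```text
scene [[450.16152920973593, 0.0, 319.63623520088214], [0.0, 450.16152920973593, 199.53331513860545], [0.0, 0.0, 1.0]] [[0.486, -0.577, 0.656, 1.479], [0.874, 0.339, -0.348, -0.572], [-0.022, 0.743, 0.669, 1.167], [0.0, 0.0, 0.0, 1.0]] ['img', 'range_z', 'K', 'world_to_cam']
side [[387.74097707251605, 0.0, 328.64926033965236], [0.0, 387.74097707251605, 204.44039363239835], [0.0, 0.0, 1.0]] [[0.811, 0.413, -0.415, 0.039], [-0.585, 0.553, -0.594, -0.695], [-0.016, 0.724, 0.69, 0.867], [0.0, 0.0, 0.0, 1.0]] ['img', 'range_z', 'K', 'world_to_cam']
wrist [[322.4614630117253, 0.0, 320.56225808171973], [0.0, 322.4614630117253, 200.88336435228365], [0.0, 0.0, 1.0]] [[0.366, -0.897, -0.248, 0.183], [0.93, 0.353, 0.1, 0.652], [-0.002, -0.268, 0.964, 0.372], [0.0, 0.0, 0.0, 1.0]] ['img', 'range_z', 'K', 'world_to_cam']
{'time': 0.15, 'qpos': array([ 1.04600734e+00,  2.87027386e-01,  1.57784712e+00,  1.83496765e-05,
        1.27857392e+00, -1.50024272e-01]), 'dq': array([ 9.00827206e-04,  5.75022079e-04, -4.37402794e-03, -5.28806366e-04,
       -2.19251096e-03, -2.58382309e-05]), 'joint_efforts': array([ 1.32252080e-03, -4.06604898e+01, -2.93140858e+01, -1.29358741e-04,
        3.92674789e-03,  4.21962591e-05]), 'eef_pos': array([0.24679183, 0.62767798, 0.207718  ]), 'tcp_rot': array([ 0.13111003,  0.69495146, -0.13234416,  0.69450533]), 'contact_force': array([ 0.59118114, -1.33237197, -0.64644827]), 'wrist_torque': array([-0.01085959,  0.0270999 , -0.02905925]), 'opening': 1.005482180579505}
```

View pics/scene0.png

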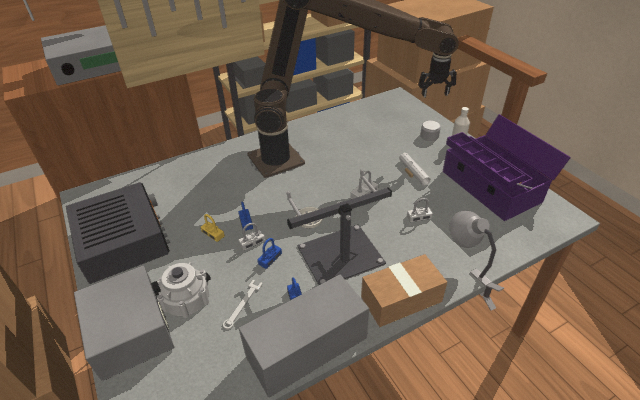

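View pics/side0.png

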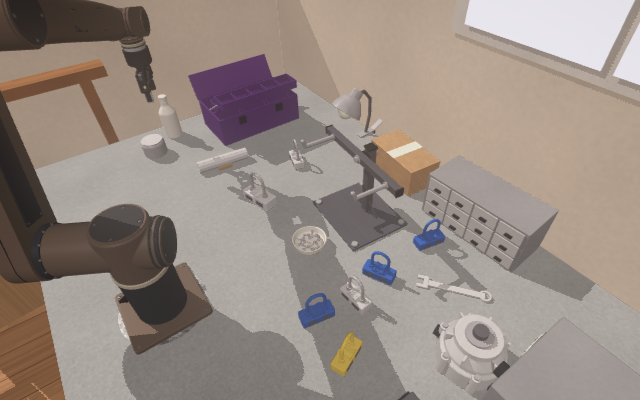

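View pics/wrist0.png

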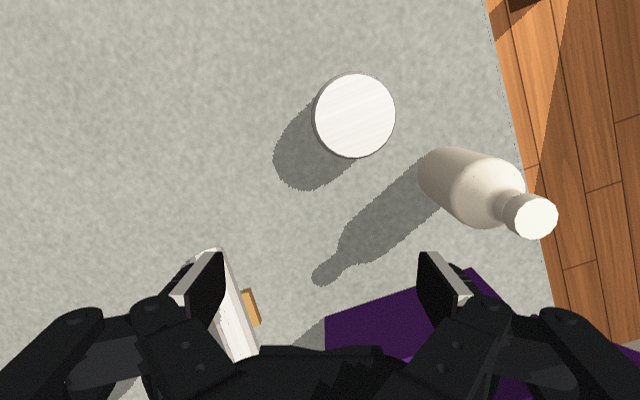

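Scene: silver clamps at side-view pixels (258,195) big, (297,155) small and (356,293) small. The blue and yellow ones are look-alikes. The dish is at (310,240) and the bar runs from (330,130) to (400,190). Next I localise from depth.

Run:
```python
from h import *
out=[]
for n,rois in [('side',{'big':(235,165,282,212),'sA':(283,135,315,172),'sB':(335,270,380,320)}),('scene',{'big':(350,165,390,205),'sA':(405,195,440,228),'sB':(236,222,268,252)})]:
    d=dict(np.load('/tmp/%s.npz'%n));W=cloud(d);im=d['img']
    for k,(a,b,c,e) in rois.items():
        crop=cv2.resize(im[b:e,a:c],(380,380),interpolation=cv2.INTER_CUBIC);out.append(crop)
        P=W[b:e,a:c].reshape(-1,3);C=im[b:e,a:c].reshape(-1,3).astype(int)
        m=(P[:,2]>0.012)&(P[:,2]<0.13)&(np.ptp(C,axis=1)<40)
        Q=P[m];print(n,k,len(Q),'min',Q.min(0).round(3),'max',Q.max(0).round(3))
        top=Q[Q[:,2]>Q[:,2].max()-0.02];print('  top mean',top.mean(0).round(4))
        lo=Q[(Q[:,2]<0.045)]
        r=cv2.minAreaRect((lo[:,:2]*1000).astype(np.float32));print('  low rect',r)
    # bar/prongs
    P=W.reshape(-1,3);g=im.reshape(-1,3).astype(int)
    m=(P[:,2]>0.195)&(P[:,2]<0.27)&(P[:,0]>0.45)&(P[:,0]<0.95)&(abs(P[:,1]-0.0)<0.35)
    Q=P[m];print(n,'bar',len(Q),Q.min(0),Q.max(0))
    b=m.reshape(400,640).astype(np.uint8)*255;cv2.imwrite('pics/bar_%s.png'%n,b)
    np.save('/tmp/bar_%s.npy'%n,Q)
cv2.imwrite('pics/crops.png',cv2.resize(cv2.cvtColor(np.vstack([np.hstack(out[:3]),np.hstack(out[3:])]),cv2.COLOR_RGB2BGR),(800,533)))
d=dict(np.load('/tmp/side.npz'));c=d['img'][110:250,280:420];cv2.imwrite('pics/st.png',cv2.cvtColor(cv2.resize(c,(600,600)),cv2.COLOR_RGB2BGR))
```

```text
side big 588 min [0.354 0.141 0.012] max [0.428 0.257 0.116]
  top mean [0.391  0.1947 0.1073]
  low rect ((389.677490234375, 199.32870483398438), (51.506832122802734, 112.44502258300781), 15.395856857299805)
side sA 228 min [0.567 0.261 0.012] max [0.626 0.352 0.096]
  top mean [0.5959 0.2984 0.0871]
  low rect ((597.622314453125, 306.7239990234375), (92.6014633178711, 38.31663131713867), 73.47498321533203)
side sB 629 min [ 0.384 -0.322  0.012] max [ 0.493 -0.225  0.096]
  top mean [ 0.4054 -0.282   0.088 ]
  low rect ((438.80633544921875, -274.5001525878906), (109.17634582519531, 87.95895385742188), 8.097272872924805)
side bar 1671 [ 0.48018255 -0.21310855  0.19502996] [0.89831486 0.31868945 0.24952361]
scene big 287 min [0.366 0.139 0.013] max [0.426 0.26  0.114]
  top mean [0.3942 0.2    0.1045]
  low rect ((395.0645446777344, 200.75955200195312), (53.11275100708008, 120.26789093017578), 10.754042625427246)
scene sA 291 min [0.574 0.258 0.012] max [0.632 0.35  0.094]
  top mean [0.6023 0.3032 0.0854]
  low rect ((600.68603515625, 303.3954772949219), (87.63677215576172, 46.84268569946289), 72.66644287109375)
scene sB 331 min [ 0.32  -0.325  0.012] max [ 0.518 -0.238  0.095]
  top mean [ 0.4179 -0.2795  0.086 ]
  low rect ((403.8508605957031, -280.0750732421875), (87.63826751708984, 162.0049285888672), 77.55237579345703)
scene bar 1468 [ 0.48240051 -0.21348138  0.19504065] [0.90207178 0.32049072 0.24929474]
```

View pics/crops.png

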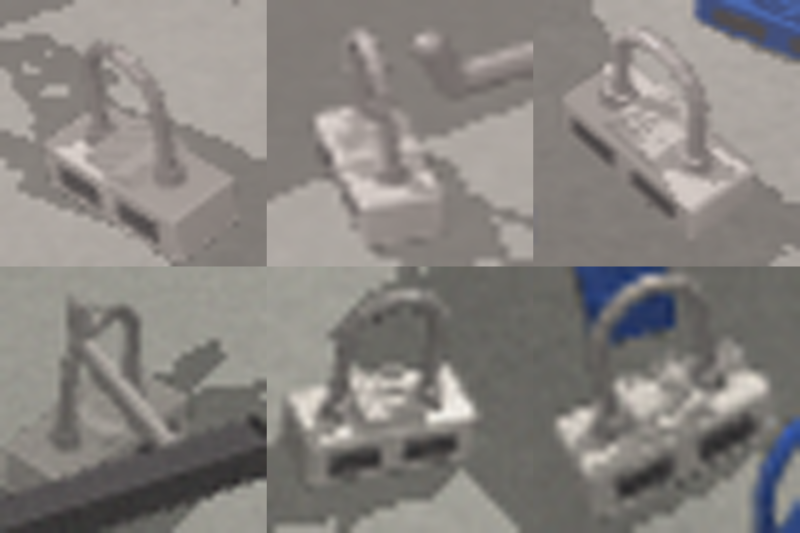

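View pics/st.png

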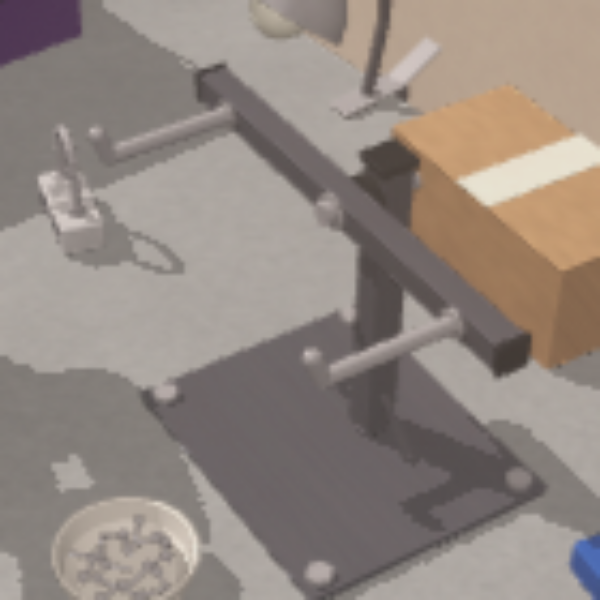

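View pics/bar_side.png

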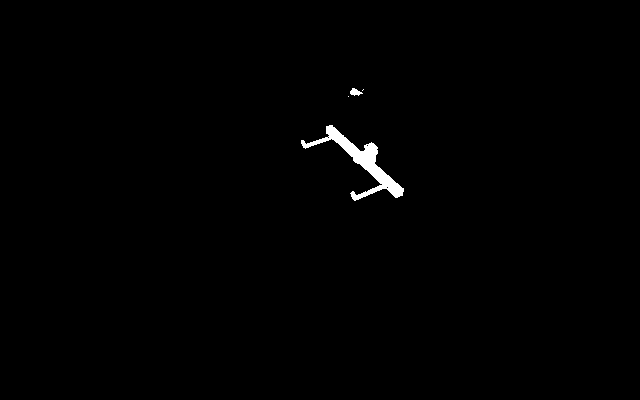

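Run:
```python
from h import *
for n in ['side','scene']:
    d=dict(np.load('/tmp/%s.npz'%n));W=cloud(d);im=d['img'].astype(int)
    Q=np.load('/tmp/bar_%s.npy'%n);
    # bar: top face
    Q=Q[(Q[:,0]<0.8)&(Q[:,1]<0.3)]
    print(n,np.percentile(Q[:,2],[1,50,99]),Q[:,0].min(),Q[:,0].max(),Q[:,1].min(),Q[:,1].max())
    T=Q[(Q[:,2]>0.226)&(Q[:,2]<0.2345)]
    r=cv2.minAreaRect((T[:,:2]*1000).astype(np.float32));print('top',r,len(T))
    # prong tips z>0.236 and x small
    t=Q[(Q[:,2]>0.237)&(Q[:,0]<Q[:,0].max()-0.12)]
    for s in (1,-1):
        tt=t[np.sign(t[:,1]-0.05)==s]
        if len(tt):print('tip',len(tt),tt.mean(0),tt.min(0),tt.max(0))
    # coloured
    hsv=cv2.cvtColor(d['img'],cv2.COLOR_RGB2HSV)
    for nm,lo,hi in [('blue',(105,120,40),(125,255,255)),('yel',(18,120,60),(32,255,255))]:
        m=cv2.inRange(hsv,lo,hi);k,l,st,ce=cv2.connectedComponentsWithStats(m)
        for i in range(1,k):
            if st[i,4]>40:
                P=W[l==i];P=P[P[:,2]<0.2]
                if len(P)>30:print(nm,ce[i].round(),st[i,4],P.min(0).round(3),P.max(0).round(3))
    # upright U rod segmentation for clamps: z> block top, within radius
    for k,c,hb,h in [('big',(0.392,0.198),.048,.118),('sA',(.6,.303),.040,.098),('sB',(.412,-.281),.040,.098)]:
        P=W.reshape(-1,3);C=im.reshape(-1,3)
        m=(np.hypot(P[:,0]-c[0],P[:,1]-c[1])<0.06)&(P[:,2]>hb)&(P[:,2]<h)&(np.ptp(C,axis=1)<40)
        q=P[m];mu=q.mean(0);u,s,v=np.linalg.svd(q[:,:2]-mu[:2],full_matrices=False)
        a=v[0]*np.sign(v[0][1]);pr=(q[:,:2]-mu[:2])@a
        mid=mu[:2]+a*(pr.min()+pr.max())/2
        print(k,len(q),'U mid',mid.round(4),'range',np.ptp(pr).round(4),'yaw(y axis rel world y)',np.degrees(np.arctan2(-a[0],a[1])).round(1), 'rms',s[1]/np.sqrt(len(q)))
        m=(np.hypot(P[:,0]-c[0],P[:,1]-c[1])<0.085)&(P[:,2]>.01)&(P[:,2]<hb-.01)&(np.ptp(C,axis=1)<40)
        bt=hb-.012
        m2=m&(abs(P[:,2]-bt)<0.004)
        q=P[m2]
        if len(q)>5:print('   topface',len(q),cv2.minAreaRect((q[:,:2]*1000).astype(np.float32)))
```

```text
side [0.20811298 0.22789028 0.24784436] 0.480182549952405 0.6633666625483586 -0.2131085493279905 0.13618296536177754
top ((572.9686889648438, -34.906829833984375), (350.15972900390625, 159.06173706054688), 85.19731140136719) 771
tip 9 [0.5081031  0.09909251 0.24120264] [0.50448893 0.09387282 0.23832606] [0.51374286 0.1045172  0.24405301]
tip 18 [ 0.48425621 -0.15909251  0.24129952] [ 0.48018255 -0.16257876  0.23704746] [ 0.49021741 -0.15390875  0.2447885 ]
blue [427. 238.] 246 [ 0.652 -0.276  0.006] [ 0.739 -0.227  0.042]
blue [382. 255.] 41 [ 0.495 -0.279  0.063] [ 0.517 -0.235  0.097]
blue [379. 269.] 342 [ 0.475 -0.297  0.018] [ 0.538 -0.212  0.071]
blue [314. 297.] 41 [ 0.276 -0.264  0.078] [ 0.316 -0.254  0.097]
blue [316. 312.] 399 [ 0.256 -0.284  0.016] [ 0.343 -0.235  0.055]
yel [346. 354.] 696 [ 0.251 -0.416  0.005] [ 0.338 -0.363  0.096]
big 113 U mid [0.3896 0.1994] range 0.0631 yaw(y axis rel world y) 15.6 rms 0.0024325667357632495
   topface 203 ((390.15740966796875, 200.95010375976562), (49.194252014160156, 109.70890808105469), 14.945756912231445)
sA 60 U mid [0.5981 0.
[... 1127 characters left out ...]
96]
yel [212. 229.] 285 [ 0.196 -0.417 -0.002] [ 0.346 -0.355  0.094]
big 61 U mid [0.3949 0.1989] range 0.0683 yaw(y axis rel world y) 14.9 rms 0.0029174383691346582
   topface 98 ((395.8240966796875, 196.80787658691406), (50.50847625732422, 109.265625), 14.388938903808594)
sA 66 U mid [0.6022 0.302 ] range 0.0559 yaw(y axis rel world y) -16.3 rms 0.002707397730401959
   topface 86 ((599.4667358398438, 302.4776916503906), (84.54692077636719, 44.824554443359375), 73.15223693847656)
sB 70 U mid [ 0.4099 -0.2799] range 0.0535 yaw(y axis rel world y) 4.0 rms 0.0029031851313208483
   topface 92 ((431.40777587890625, -286.7830505371094), (83.56702423095703, 102.43372344970703), 75.71790313720703)
```

```bash
cat >> h.py <<'E'
from scipy.spatial.transform import Rotation as R
def Rdown(yaw): # tool x down, tool y along clamp +-y
    c,s=np.cos(yaw),np.sin(yaw)
    y=np.array([-s,c,0]);x=np.array([0,0,-1.]);z=np.cross(x,y)
    return np.stack([x,y,z],1)
def plan(pos,yaw_deg,st=None):
    st=st or ctrl.get_state()
    R0=R.from_quat(st['tcp_rot']);p0=np.array(st['eef_pos'])
    best=None
    for k in (0,180):
        rv=(R0.inv()*R.from_matrix(Rdown(np.radians(yaw_deg+k)))).as_rotvec()
        if best is None or np.linalg.norm(rv)<np.linalg.norm(best):best=rv
    return R0.inv().apply(np.array(pos)-p0).round(4),best.round(4)
def status():
    s=ctrl.get_state();M=R.from_quat(s['tcp_rot']).as_matrix()
    print('t',round(s['time'],2),'p',s['eef_pos'].round(4),'y',M[:,1].round(4),'x',M[:,0].round(4),'F',np.array(s['contact_force']).round(2),'op',round(s['opening'],3),'q6',s['qpos'].round(2))
E
python3 - <<'E'
from h import *
for n in ['side','scene']:
    d=dict(np.load('/tmp/%s.npz'%n))
    Q=np.load('/tmp/bar_%s.npy'%n);Q=Q[(Q[:,0]<0.8)&(Q[:,1]<0.3)]
    e=np.array([-0.095,-0.0]);
    yw=np.radians(-5.5);ex=np.array([np.cos(yw),np.sin(yw)]);ey=np.array([-ex[1],ex[0]])
    o=np.array([0.5,0.]);X=(Q[:,:2]-o)@ex;Y=(Q[:,:2]-o)@ey
    # bar ends Y extents, prongs
    print(n,'Y ext',Y.min(),Y.max())
    for lo,hi in ((-.2,-.13),(.07,.12)):
        m=(Y>lo)&(Y<hi)&(X<0.085)&(Q[:,2]<0.232)&(Q[:,2]>.205)
        q=Q[m];p=np.polyfit(X[m],Y[m],1);print(' prong n',m.sum(),'X',X[m].min(),X[m].max(),'Ymean',Y[m].mean(),(Y[m].min()+Y[m].max())/2,'slope',p[0],'zmean',q[:,2].mean(),'zmax',np.percentile(q[:,2],[5,95]))
    m=(abs(Y+.035)<.17)&(Q[:,2]>0.222)&(Q[:,2]<.236)&(X>.08)
    print(' bar X range',np.percentile(X[m],[1,5,50,95,99]),'z',np.percentile(Q[m,2],[50,95]))
    print(' all tip X',X.min(), 'per prong', X[Y>.05].min(),X[Y<-.1].min())
    print(plan([.6,.304,.2],-16.4))
E
```

```text
side Y ext -0.20294588504119448 0.1478051526135887
 prong n 143 X -0.001989751518289404 0.08452288689960225 Ymean -0.16022330398244888 -0.15856030305085939 slope 0.017396632032660366 zmean 0.2227020983449941 zmax [0.21713701 0.22768238]
 prong n 117 X -0.002682048207481186 0.08477786728504998 Ymean 0.09916771952495296 0.09945803799111237 slope 0.01567252383341432 zmean 0.22210330305125334 zmax [0.21531532 0.22827467]
 bar X range [0.08558961 0.09759164 0.10927684 0.12728228 0.14954161] z [0.22937091 0.23185499]
 all tip X -0.005155053381004151 per prong -0.005155053381004151 -0.004483835754028282
(array([ 0.0079, -0.1719,  0.4472]), array([-0.0885, -0.0004,  0.0018]))
scene Y ext -0.20265669239456674 0.1459026236643678
 prong n 77 X 0.0025378125609647616 0.08480310594532045 Ymean -0.1599667496316266 -0.159110926564867 slope 0.012962213578954024 zmean 0.22232789088891122 zmax [0.21738885 0.22789404]
 prong n 79 X 0.0037244683476669468 0.08434572962756846 Ymean 0.09947116108719 0.10049263230807237 slope -0.006918965151083711 zmean 0.22154080081515637 zmax [0.21433248 0.23085398]
 bar X range [0.08663857 0.10246504 0.1167561  0.14163608 0.16125473] z [0.22756007 0.23128022]
 all tip X -0.002274683164499602 per prong -0.0005273341652849033 -0.002274683164499602
(array([ 0.0079, -0.1719,  0.4472]), array([-0.0885, -0.0004,  0.0018]))
```

Run:
```python
from h import *
d=dict(np.load('/tmp/side.npz'));A=cloud(d).reshape(-1,3);d=dict(np.load('/tmp/scene.npz'));B=cloud(d).reshape(-1,3);P=np.vstack([A,B])
m=(P[:,2]>.1)&(P[:,2]<.5)&(P[:,0]>.2)&(P[:,0]<1)&(abs(P[:,1])<.7)
q=P[m]
H,xe,ye=np.histogram2d(q[:,0],q[:,1],bins=[np.arange(.2,1.01,.1),np.arange(-.7,.71,.1)]);print(ye.round(1));
for a,r in zip(xe,H.astype(int)):print(a.round(1),r)
for w in ([.35,.45,.25],[.45,.3,.25],[.6,.304,.18]):print(plan(w,-16.4))
```

```text
[-0.7 -0.6 -0.5 -0.4 -0.3 -0.2 -0.1 -0.   0.1  0.2  0.3  0.4  0.5  0.6
  0.7]
0.2 [ 655  359    0    0    0    0    0    0    0    0    0   60 1841 1049]
0.3 [286 237   0   0   0   0   0   0  31  22   0   0  18 169]
0.4 [1423  780    0    0    0   81    0    0    0    0    0    0  535  268]
0.5 [2742 1666    3    0   91  549  170  205   29    0    0    0  797  335]
0.6 [2214    0    0    0   45  327 1155  541  168    0    0    0  797  349]
0.7 [  0   0 352 646 687 362   6   1   0 218  78   0 604 371]
0.8 [   0    0 1784 2254 1984 1063  242  309   73 1246  202    0    0    0]
0.9 [   0    0  860 1149  891  453   32   76   20  165   29    0    0    0]
(array([-0.0421, -0.1276,  0.1611]), array([-0.0885, -0.0004,  0.0018]))
(array([-0.042 , -0.2306,  0.309 ]), array([-0.0885, -0.0004,  0.0018]))
(array([ 0.0279, -0.1719,  0.4472]), array([-0.0885, -0.0004,  0.0018]))
```

play_rows --claw '[0, 0, 0, 0, 0, 0, 0, 0, 0, 0, 0, 0, 0, 0]' --travel '[[-0.02, -0.04, 0.04], [-0.04, -0.085, 0.085], [-0.042, -0.128, 0.13], [-0.042, -0.15, 0.17], [-0.042, -0.17, 0.21], [-0.042, -0.19, 0.25], [-0.042, -0.19, 0.29], [-0.042, -0.19, 0.33], [-0.042, -0.185, 0.37], [-0.03, -0.172, 0.41], [0, -0.172, 0.435], [0.02, -0.172, 0.447], [0.028, -0.172, 0.447], [0.028, -0.172, 0.447]]' --dr '[[-0.02, 0, 0], [-0.04, 0, 0], [-0.06, 0, 0], [-0.0885, 0, 0], [-0.0885, 0, 0], [-0.0885, 0, 0], [-0.0885, 0, 0], [-0.0885, 0, 0], [-0.0885, 0, 0], [-0.0885, 0, 0], [-0.0885, 0, 0.002], [-0.0885, 0, 0.002], [-0.0885, 0, 0.002], [-0.0885, 0, 0.002]]' --force 60

```text
time: 1.55
eef_pos: [0.5984, 0.3036, 0.1776]
tcp_rot: [0.1, 0.701, -0.102, 0.698]
contact_force: [-0.2, 1.1, -0.2]
opening: 1.005
```

Run:
```python
from h import *
d=cam('wrist');save(d,'w1.png');status()
W=cloud(d)
P=W.reshape(-1,3);C=d['img'].reshape(-1,3).astype(int)
m=(np.hypot(P[:,0]-.6,P[:,1]-.304)<.06)&(P[:,2]>.04)&(P[:,2]<.099)
q=P[m];print(len(q),q.min(0),q.max(0));mu=q.mean(0)
print(cv2.minAreaRect((q[:,:2]*1000).astype(np.float32)))
m=(np.hypot(P[:,0]-.6,P[:,1]-.304)<.07)&(abs(P[:,2]-.028)<.005)
q=P[m];print(len(q),cv2.minAreaRect((q[:,:2]*1000).astype(np.float32)))
```

```text
t 1.6 p [0.5989 0.3042 0.1796] y [ 2.821e-01  9.594e-01 -4.000e-04] x [-1.7e-03  1.0e-04 -1.0e+00] F [-0.16  0.98  0.64] op 1.001 q6 [ 0.32  0.3   1.61  0.    1.23 -0.97]
727 [0.58657552 0.28065782 0.04009041] [0.6069508  0.33132713 0.09607153]
((597.21923828125, 305.660888671875), (53.0244026184082, 8.013486862182617), 72.72203826904297)
2024 ((597.2590942382812, 305.83636474609375), (85.37857818603516, 38.18531799316406), 72.67679595947266)
```

View pics/w1.png

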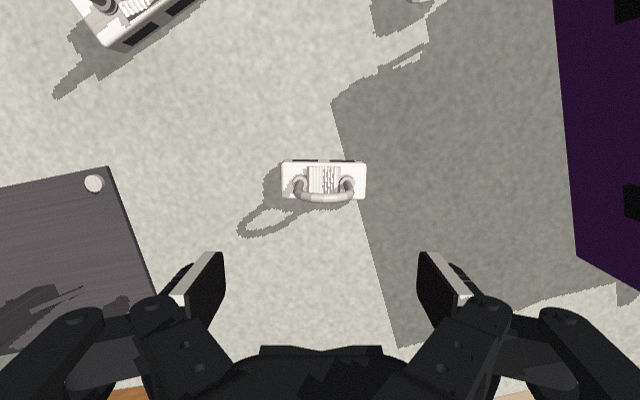

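Run:
```python
from h import *
print(plan([.5975,.3053,.043],-17))
```

```text
(array([ 0.1366,  0.0007, -0.0015]), array([ 0.0108, -0.0016,  0.0004]))
```

play_rows --claw '[0, 0, 0, 0, 0, 0, 0, 150, 150, 150, 150, 150, 150]' --travel '[[0.03, 0, -0.001], [0.06, 0.001, -0.0015], [0.09, 0.001, -0.0015], [0.115, 0.001, -0.0015], [0.13, 0.001, -0.0015], [0.1365, 0.001, -0.0015], [0.1365, 0.001, -0.0015], [0.1365, 0.001, -0.0015], [0.1365, 0.001, -0.0015], [0.1365, 0.001, -0.0015], [0.1365, 0.001, -0.0015], [0.1365, 0.001, -0.0015], [0.1365, 0.001, -0.0015]]' --dr '[[0.01, -0.002, 0], [0.01, -0.002, 0], [0.01, -0.002, 0], [0.01, -0.002, 0], [0.01, -0.002, 0], [0.01, -0.002, 0], [0.01, -0.002, 0], [0.01, -0.002, 0], [0.01, -0.002, 0], [0.01, -0.002, 0], [0.01, -0.002, 0], [0.01, -0.002, 0], [0.01, -0.002, 0]]' --force 60

```text
time: 2.9
eef_pos: [0.5989, 0.306, 0.046]
tcp_rot: [0.104, 0.698, -0.104, 0.701]
contact_force: [-1.9, -1.1, 5.6]
opening: 0.561
```

Run:
```python
from h import *
d=cam('wrist');save(d,'w2.png');status()
```

```text
t 2.95 p [0.5989 0.306  0.046 ] y [0.2915 0.9566 0.0012] x [ 3.2e-03  3.0e-04 -1.0e+00] F [-1.19 -0.47  5.16] op 0.565 q6 [ 0.32  0.44  1.69 -0.    1.01 -0.95]
```

View pics/w2.png

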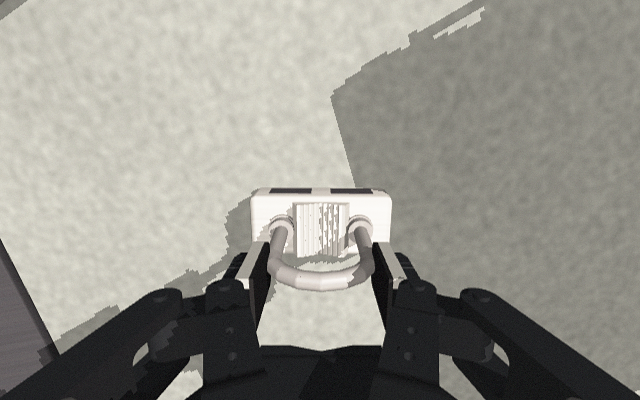

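Run:
```python
import cv2
im=cv2.imread('pics/w2.png')[180:330,220:420];cv2.imwrite('pics/w2z.png',cv2.resize(im,(800,600),interpolation=cv2.INTER_CUBIC))
```

```text
(no output)
```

View pics/w2z.png

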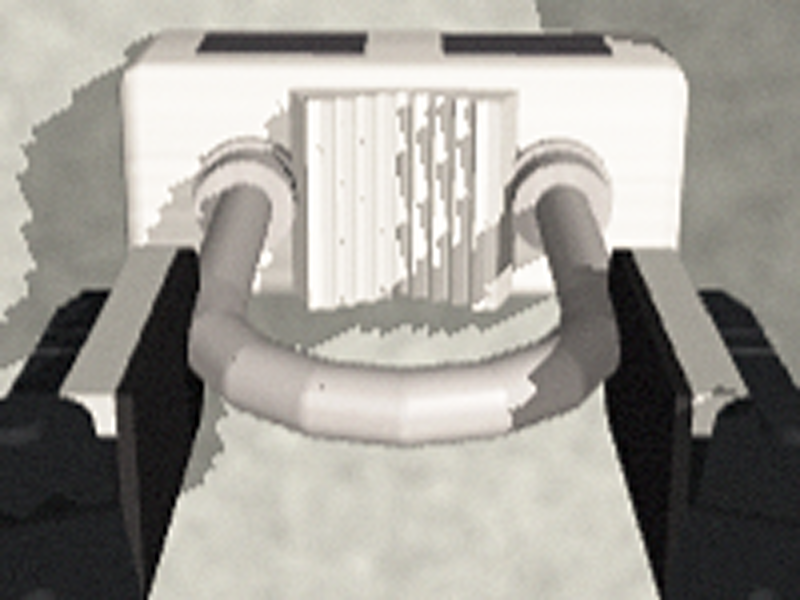

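Run:
```python
from h import *
for w,y in (([.598,.305,.32],-17),([.46,.15,.32],-10),([.45,.0,.32],-5.2),([.44,-.155,.32],-5.2),([.42,-.1537,.217],-5.2)):print(w,*plan(w,y))
```

```text
[0.598, 0.305, 0.32] [-2.74e-01 -9.00e-04  2.00e-04] [ 0.0009  0.003  -0.0012]
[0.46, 0.15, 0.32] [-0.2745 -0.1894 -0.0866] [-0.1213  0.003  -0.001 ]
[0.45, 0.0, 0.32] [-0.2746 -0.3358 -0.0524] [-0.205   0.0031 -0.0009]
[0.44, -0.155, 0.32] [-0.2746 -0.487  -0.0168] [-0.205   0.0031 -0.0009]
[0.42, -0.1537, 0.217] [-0.1717 -0.4917 -0.0366] [-0.205   0.0031 -0.0009]
```

play_rows --claw '[150, 150, 150, 150, 150, 150, 150, 150, 150, 150, 150, 150, 150, 150, 150, 150, 150, 150, 150, 150]' --travel '[[-0.01, 0, 0], [-0.03, 0, 0], [-0.065, 0, 0], [-0.105, 0, 0], [-0.145, 0, 0], [-0.185, 0, 0], [-0.225, -0.01, -0.005], [-0.255, -0.035, -0.017], [-0.27, -0.07, -0.034], [-0.275, -0.11, -0.05], [-0.275, -0.15, -0.07], [-0.275, -0.19, -0.085], [-0.275, -0.23, -0.076], [-0.275, -0.27, -0.067], [-0.275, -0.31, -0.058], [-0.275, -0.35, -0.05], [-0.275, -0.39, -0.04], [-0.275, -0.43, -0.035], [-0.275, -0.465, -0.035], [-0.275, -0.487, -0.035]]' --dr '[[0, 0, 0], [0, 0.003, 0], [0, 0.003, 0], [0, 0.003, 0], [0, 0.003, 0], [0, 0.003, 0], [-0.02, 0.003, 0], [-0.04, 0.003, 0], [-0.06, 0.003, 0], [-0.08, 0.003, 0], [-0.1, 0.003, 0], [-0.12, 0.003, 0], [-0.14, 0.003, 0], [-0.16, 0.003, 0], [-0.18, 0.003, 0], [-0.19, 0.003, 0], [-0.2, 0.003, 0], [-0.205, 0.003, 0], [-0.205, 0.003, 0], [-0.205, 0.003, 0]]'

```text
time: 4.95
eef_pos: [0.4214, -0.1517, 0.3204]
tcp_rot: [0.033, 0.706, -0.033, 0.706]
contact_force: [0.9, 0.4, -2.5]
opening: 0.557
```

Run:
```python
from h import *
status()
d=cam('wrist');save(d,'w3.png');d=cam('side');save(d,'s3.png')
print(plan([.42,-.1537,.217],-5.2))
```

```text
t 4.95 p [ 0.4214 -0.1517  0.3204] y [9.300e-02 9.957e-01 3.000e-04] x [ 1.e-04  2.e-04 -1.e+00] F [ 0.89  0.43 -2.46] op 0.557 q6 [-0.57 -0.3   1.96  0.    1.48 -2.05]
(array([ 0.1033, -0.002 , -0.0013]), array([-0.0044, -0.0002, -0.0001]))
```

View pics/s3.png

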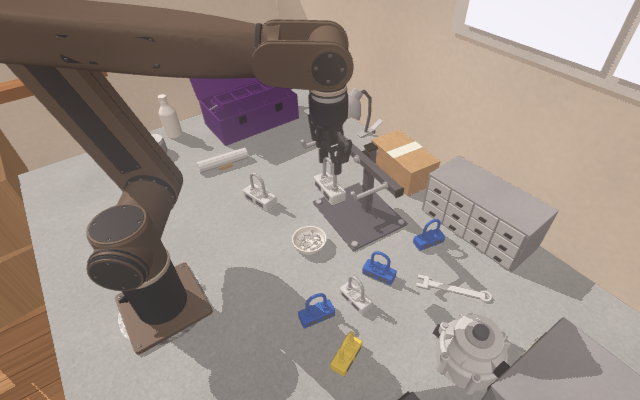

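View pics/w3.png

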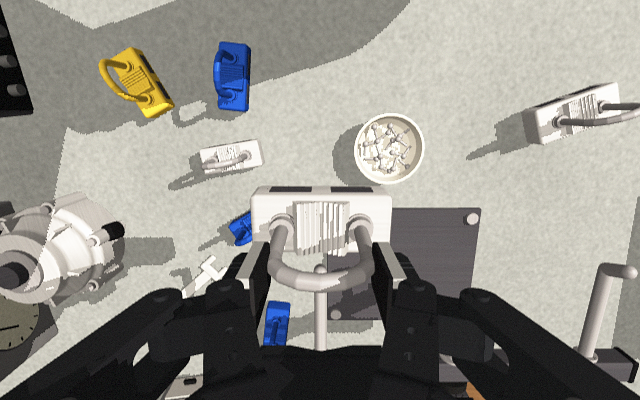

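Clamp A is held square, and the right prong shows centred between the legs (wrist view, column ~320). I lower it to entry height.

play_rows --claw '[150, 150, 150, 150, 150, 150]' --travel '[[0.025, -0.001, -0.001], [0.05, -0.002, -0.0015], [0.075, -0.002, -0.0015], [0.095, -0.002, -0.0015], [0.1035, -0.002, -0.0015], [0.1035, -0.002, -0.0015]]' --dr '[[0, 0, 0], [-0.004, 0, 0], [-0.004, 0, 0], [-0.004, 0, 0], [-0.004, 0, 0], [-0.004, 0, 0]]'

```text
time: 5.65
eef_pos: [0.4192, -0.1526, 0.2157]
tcp_rot: [0.033, 0.707, -0.031, 0.706]
contact_force: [0.4, 0.3, -1.8]
opening: 0.562
```

Run:
```python
from h import *
status()
d=cam('wrist');save(d,'w4.png');d=cam('side')
cv2.imwrite('pics/s4.png',cv2.cvtColor(cv2.resize(d['img'][110:260,260:460],(800,600),interpolation=cv2.INTER_CUBIC),cv2.COLOR_RGB2BGR))
M=np.array([.5394,-.1646]);ex=np.array([.9959,-.0906])
for x in (-.06,.024):print(plan([*(M+x*ex),.217],-5.2))
```

```text
t 5.65 p [ 0.4192 -0.1526  0.2157] y [0.0903 0.9959 0.0016] x [-0.0023  0.0018 -1.    ] F [ 0.41  0.32 -1.81] op 0.562 q6 [-0.58 -0.25  2.1   0.    1.29 -2.06]
(array([ 0.0012, -0.0001,  0.0595]), array([0.0001, 0.0015, 0.0006]))
(array([ 1.300e-03, -1.000e-04,  1.435e-01]), array([0.0001, 0.0015, 0.0006]))
```

View pics/s4.png

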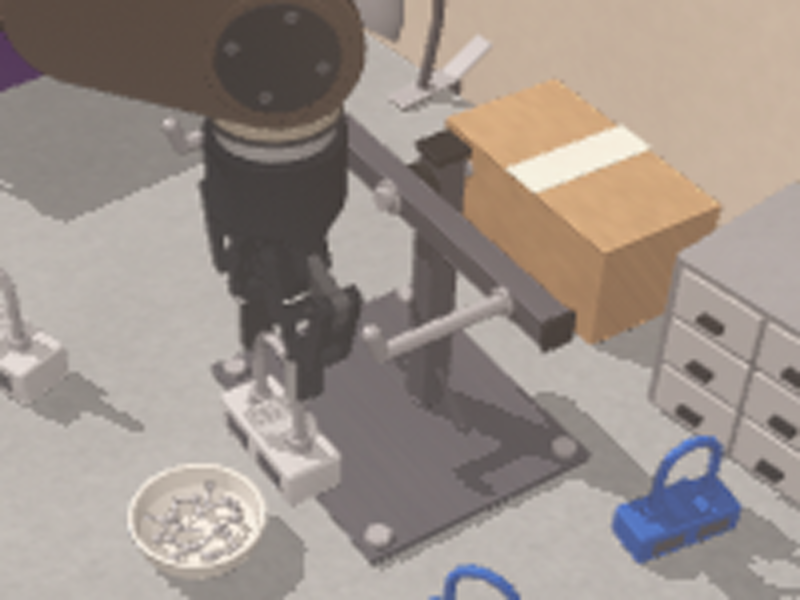

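View pics/w4.png

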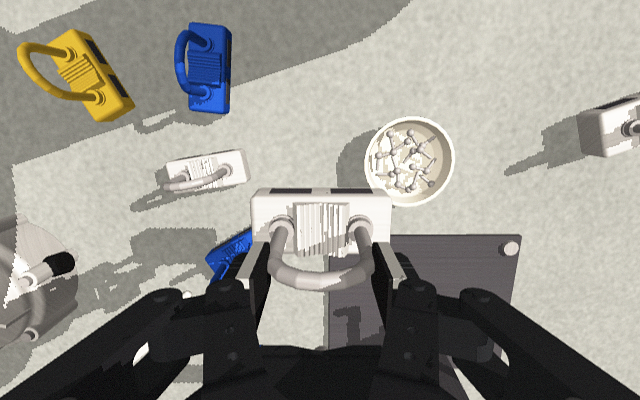

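play_rows --claw '[150, 150, 150, 150, 150, 150, 150]' --travel '[[-0.001, 0, 0.015], [-0.001, 0, 0.03], [-0.001, 0, 0.045], [-0.001, 0, 0.06], [-0.001, 0, 0.075], [-0.001, 0, 0.085], [-0.001, 0, 0.085]]' --dr '[[0, 0.0015, 0], [0, 0.0015, 0], [0, 0.0015, 0], [0, 0.0015, 0], [0, 0.0015, 0], [0, 0.0015, 0], [0, 0.0015, 0]]'

```text
time: 6.45
eef_pos: [0.5064, -0.1617, 0.2204]
tcp_rot: [0.031, 0.706, -0.032, 0.707]
contact_force: [-0.7, -0.1, -2.1]
opening: 0.56
```

Run:
```python
from h import *
status()
d=cam('wrist');save(d,'w5.png');d=cam('side')
cv2.imwrite('pics/s5.png',cv2.cvtColor(cv2.resize(d['img'][110:260,260:460],(800,600),interpolation=cv2.INTER_CUBIC),cv2.COLOR_RGB2BGR))
M=np.array([.5394,-.1646]);ex=np.array([.9959,-.0906])
for x in (-.06,.024):print(plan([*(M+x*ex),.217],-5.2))
```

```text
t 6.45 p [ 0.5064 -0.1617  0.2204] y [ 0.09    0.9959 -0.0014] x [ 0.0018 -0.0015 -1.    ] F [-0.69 -0.06 -2.07] op 0.56 q6 [-0.5  -0.04  1.92 -0.    1.27 -1.98]
(array([ 0.0026, -0.0002, -0.0254]), array([ 0.0004, -0.    ,  0.0008]))
(array([ 0.0026, -0.0002,  0.0586]), array([ 0.0004, -0.    ,  0.0008]))
```

View pics/s5.png

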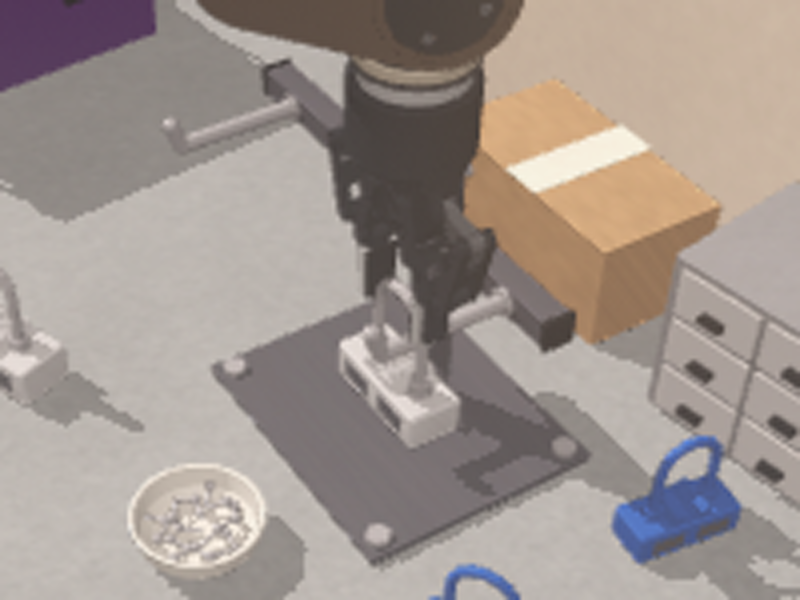

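View pics/w5.png

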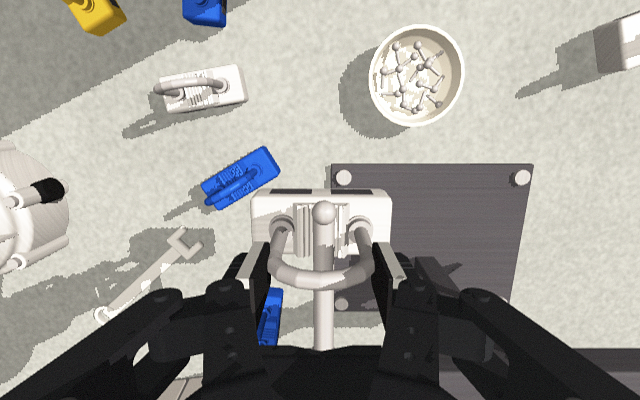

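Threaded: the tip is at wrist pixel (323,212), centred in the U. I go on inward.

play_rows --claw '[150, 150, 150, 150, 150, 150, 150]' --travel '[[0.003, 0, 0.012], [0.003, 0, 0.025], [0.003, 0, 0.04], [0.003, 0, 0.052], [0.003, 0, 0.058], [0.01, 0, 0.058], [0.015, 0, 0.058]]' --dr '[[0, 0, 0], [0, 0, 0], [0, 0, 0], [0, 0, 0], [0, 0, 0], [0, 0, 0], [0, 0, 0]]'

```text
time: 7.25
eef_pos: [0.5624, -0.1664, 0.2036]
tcp_rot: [0.032, 0.707, -0.032, 0.706]
contact_force: [0.4, -0.1, -2.7]
opening: 0.561
```

Run:
```python
from h import *
status()
d=cam('wrist');save(d,'w6.png')
M=np.array([.5394,-.1646]);ex=np.array([.9959,-.0906])
for z in (.184,.172):print(plan([*(M+.024*ex),z],-5.2))
```

```text
t 7.25 p [ 0.5624 -0.1664  0.2036] y [ 9.010e-02  9.959e-01 -5.000e-04] x [-1.4e-03 -3.0e-04 -1.0e+00] F [ 0.41 -0.08 -2.67] op 0.561 q6 [-0.46  0.1   1.8  -0.    1.24 -1.94]
(array([ 0.0184, -0.0006,  0.0018]), array([ 0.0004, -0.0033, -0.0003]))
(array([ 0.0304, -0.0006,  0.0018]), array([ 0.0004, -0.0033, -0.0003]))
```

View pics/w6.png

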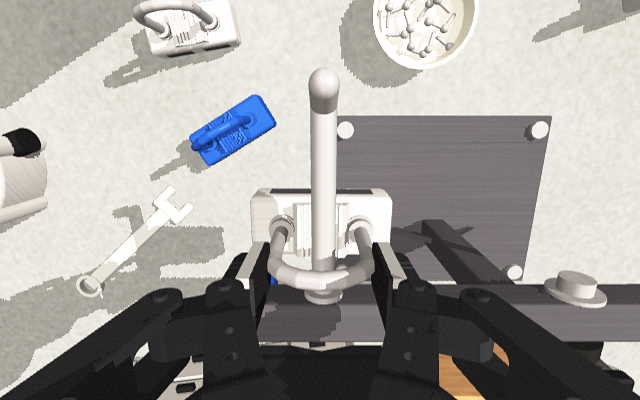

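play_rows --claw '[150, 150, 150, 150, 150, 150, 150, 150, 150, 150]' --travel '[[0.007, 0, 0], [0.012, 0, 0], [0.016, 0, 0], [0.019, 0, 0], [0.022, 0, 0], [0.025, 0, 0], [0.028, 0, 0], [0.0305, 0, 0], [0.0305, 0, 0], [0.0305, 0, 0]]' --dr '[[0, 0, 0], [0, 0, 0], [0, 0, 0], [0, 0, 0], [0, 0, 0], [0, 0, 0], [0, 0, 0], [0, 0, 0], [0, 0, 0], [0, 0, 0]]'

```text
time: 8.3
eef_pos: [0.5617, -0.166, 0.1721]
tcp_rot: [0.032, 0.707, -0.032, 0.705]
contact_force: [-1.8, 0.9, 0.5]
opening: 0.56
```

```bash
cat >> h.py <<'E'
def bartilt(d=None):
    d=d or cam('scene');W=cloud(d);P=W.reshape(-1,3);C=d['img'].reshape(-1,3).astype(int)
    yw=np.radians(-5.3);ex=np.array([np.cos(yw),np.sin(yw)]);ey=np.array([-ex[1],ex[0]])
    c=np.array([.5+.1105*ex[0]-.03*ey[0],.1105*ex[1]-.03*ey[1]])
    X=(P[:,:2]-c)@ex;Y=(P[:,:2]-c)@ey
    m=(abs(X)<.012)&(abs(Y)<.175)&(P[:,2]>.2)&(P[:,2]<.27)&(C.max(1)<120)
    # top face: keep upper envelope
    ys=[];zs=[]
    for a in np.arange(-.17,.17,.02):
        mm=m&(Y>=a)&(Y<a+.02)
        if mm.sum()>6: ys.append(a+.01);zs.append(np.percentile(P[mm,2],85))
    p=np.polyfit(ys,zs,1);print('bar tilt',p.round(4),len(ys));return d
E
python3 - <<'E'
from h import *
status()
d0=dict(np.load('/tmp/scene.npz'));bartilt(d0)
d=bartilt();save(d,'c7.png')
d=cam('wrist');save(d,'w7.png')
E
```

```text
t 8.3 p [ 0.5617 -0.166   0.1721] y [9.020e-02 9.959e-01 4.000e-04] x [-2.9e-03  6.0e-04 -1.0e+00] F [-1.76  0.89  0.49] op 0.56 q6 [-0.46  0.13  1.83 -0.    1.19 -1.94]
bar tilt [-0.0044  0.2297] 17
bar tilt [0.0923 0.23  ] 17
```

View pics/c7.png

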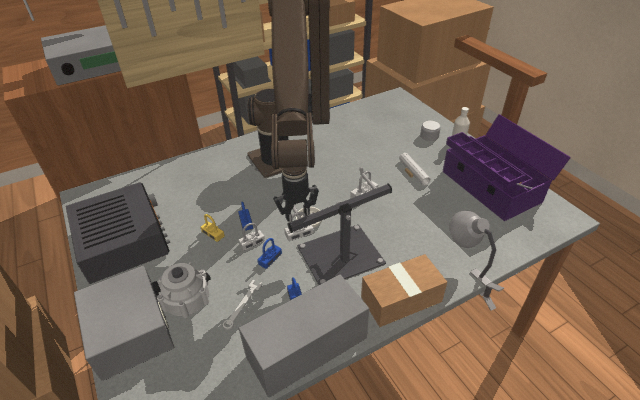

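View pics/w7.png

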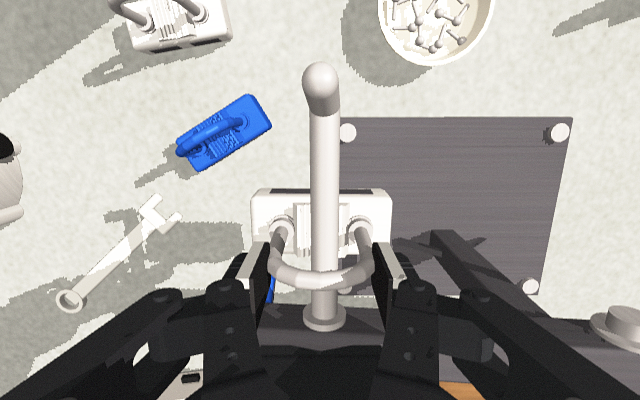

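The bar tilts ~0.095, so the prong carries the clamp. I release and rise.

play_rows --claw '[110, 100, 90, 80, 60, 30, 0, 0, 0, 0, 0, 0, 0]' --travel '[[0, 0, 0], [0, 0, 0], [0, 0, 0], [0, 0, 0], [0, 0, 0], [0, 0, 0], [0, 0, 0], [0, 0, 0], [-0.015, 0, 0], [-0.035, 0, 0], [-0.07, 0, 0], [-0.11, 0, 0], [-0.15, 0, 0]]' --dr '[[0, 0, 0], [0, 0, 0], [0, 0, 0], [0, 0, 0], [0, 0, 0], [0, 0, 0], [0, 0, 0], [0, 0, 0], [0, 0, 0], [0, 0, 0], [0, 0, 0], [0, 0, 0], [0, 0, 0]]'

```text
time: 9.7
eef_pos: [0.5619, -0.166, 0.3248]
tcp_rot: [0.032, 0.707, -0.032, 0.706]
contact_force: [0.2, -0.5, 1.0]
opening: 1.003
```

Run:
```python
from h import *
status()
d=bartilt();save(d,'c8.png')
d=cam('wrist');save(d,'w8.png')
for w,y in (([.42,-.05,.32],0),([.40,.12,.32],10),([.392,.199,.2],15),([.392,.199,.06],15)):print(w,*plan(w,y))
```

```text
t 9.7 p [ 0.5619 -0.166   0.3248] y [0.0902 0.9959 0.    ] x [-2.1e-03  2.0e-04 -1.0e+00] F [ 0.16 -0.55  0.97] op 1.003 q6 [-0.46  0.03  1.66 -0.    1.46 -1.94]
bar tilt [0.0939 0.2296] 17
[0.42, -0.05, 0.32] [ 0.0097  0.1039 -0.1548] [-0.0902  0.0111  0.0057]
[0.4, 0.12, 0.32] [ 0.0085  0.2714 -0.1901] [-0.2647  0.0106  0.0067]
[0.392, 0.199, 0.2] [ 0.1279  0.35   -0.2065] [-0.352   0.0103  0.0072]
[0.392, 0.199, 0.06] [ 0.2679  0.3507 -0.2081] [-0.352   0.0103  0.0072]
```

View pics/w8.png

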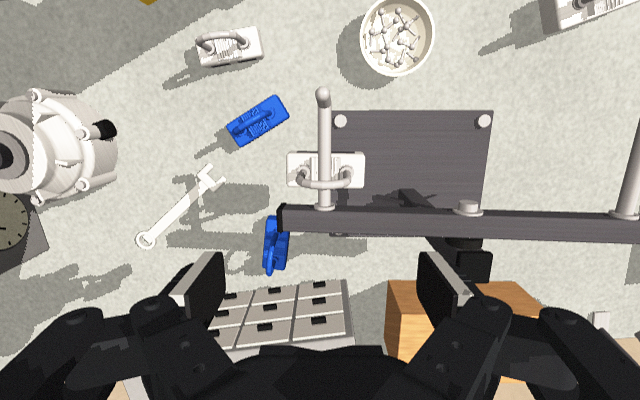

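play_rows --claw '[0, 0, 0, 0, 0, 0, 0, 0, 0, 0, 0, 0, 0, 0]' --travel '[[0.005, 0.02, -0.04], [0.008, 0.05, -0.08], [0.008, 0.08, -0.12], [0.008, 0.105, -0.155], [0.008, 0.15, -0.165], [0.008, 0.19, -0.175], [0.008, 0.23, -0.185], [0.008, 0.27, -0.19], [0.02, 0.305, -0.2], [0.05, 0.335, -0.206], [0.08, 0.35, -0.206], [0.11, 0.35, -0.206], [0.128, 0.35, -0.206], [0.128, 0.35, -0.206]]' --dr '[[-0.02, 0, 0], [-0.04, 0, 0], [-0.06, 0, 0], [-0.09, 0, 0], [-0.13, 0, 0], [-0.17, 0, 0], [-0.21, 0, 0], [-0.25, 0, 0], [-0.29, 0, 0], [-0.32, 0, 0], [-0.345, 0, 0], [-0.35, 0, 0], [-0.35, 0, 0], [-0.35, 0, 0]]'

```text
time: 11.2
eef_pos: [0.3904, 0.1987, 0.197]
tcp_rot: [-0.095, 0.7, 0.089, 0.702]
contact_force: [-0.5, -0.7, -0.2]
opening: 0.998
```

```bash
cat >> h.py <<'E'
def uMeas(d,c,hb,h,zt):
    W=cloud(d);P=W.reshape(-1,3);C=d['img'].reshape(-1,3).astype(int)
    base=(np.hypot(P[:,0]-c[0],P[:,1]-c[1])<.075)&(np.ptp(C,axis=1)<40)&(C.max(1)>60)
    q=P[base&(P[:,2]>hb)&(P[:,2]<h)];print('U',len(q),cv2.minAreaRect((q[:,:2]*1000).astype(np.float32)))
    q=P[base&(abs(P[:,2]-zt)<.005)];print('top',len(q),cv2.minAreaRect((q[:,:2]*1000).astype(np.float32)))
E
python3 - <<'E'
from h import *
status()
d=cam('wrist');save(d,'w9.png')
uMeas(d,(.392,.199),.05,.118,.036)
E
```

```text
t 11.2 p [0.3904 0.1987 0.197 ] y [-0.2573  0.9663 -0.0087] x [ 0.0048 -0.0077 -1.    ] F [-0.52 -0.67 -0.19] op 0.998 q6 [ 0.24 -0.25  2.14 -0.01  1.25 -1.58]
U 957 ((388.8764343261719, 200.0018310546875), (9.040759086608887, 63.78043746948242), 14.817197799682617)
top 3314 ((388.8522644042969, 200.14175415039062), (49.97939682006836, 109.8461685180664), 14.702519416809082)
```

View pics/w9.png

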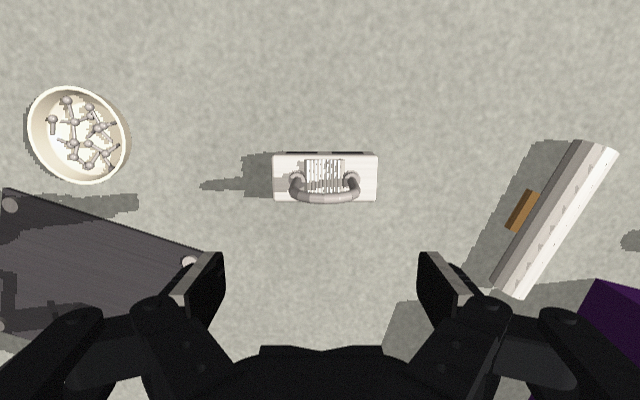

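Run:
```python
from h import *
print(plan([.3902,.1998,.058],14.8))
```

```text
(array([ 0.1412,  0.0025, -0.0022]), array([0.0017, 0.0065, 0.0087]))
```

play_rows --claw '[0, 0, 0, 0, 0, 0, 0, 0, 130, 130, 130, 130, 130, 130]' --travel '[[0.015, 0.001, -0.001], [0.04, 0.0025, -0.002], [0.07, 0.0025, -0.002], [0.1, 0.0025, -0.002], [0.12, 0.0025, -0.002], [0.135, 0.0025, -0.002], [0.141, 0.0025, -0.002], [0.141, 0.0025, -0.002], [0.141, 0.0025, -0.002], [0.141, 0.0025, -0.002], [0.141, 0.0025, -0.002], [0.141, 0.0025, -0.002], [0.141, 0.0025, -0.002], [0.141, 0.0025, -0.002]]' --dr '[[0.002, 0.0065, 0.0087], [0.002, 0.0065, 0.0087], [0.002, 0.0065, 0.0087], [0.002, 0.0065, 0.0087], [0.002, 0.0065, 0.0087], [0.002, 0.0065, 0.0087], [0.002, 0.0065, 0.0087], [0.002, 0.0065, 0.0087], [0.002, 0.0065, 0.0087], [0.002, 0.0065, 0.0087], [0.002, 0.0065, 0.0087], [0.002, 0.0065, 0.0087], [0.002, 0.0065, 0.0087], [0.002, 0.0065, 0.0087]]' --force 80

```text
time: 12.65
eef_pos: [0.3918, 0.2008, 0.0609]
tcp_rot: [-0.09, 0.7, 0.091, 0.702]
contact_force: [-2.9, -0.1, 8.5]
opening: 0.664
```

Run:
```python
from h import *
status()
d=cam('wrist');save(d,'w10.png')
cv2.imwrite('pics/w10z.png',cv2.cvtColor(cv2.resize(d['img'][180:330,220:420],(800,600),interpolation=cv2.INTER_CUBIC),cv2.COLOR_RGB2BGR))
for w,y in (([.39,.2,.33],15),([.40,.12,.33],0),([.445,.1045,.33],-5.2)):print(w,*plan(w,y))
```

```text
t 12.65 p [0.3918 0.2008 0.0609] y [-0.2546  0.967   0.0016] x [ 0.0027  0.0023 -1.    ] F [-2.94 -0.14  8.46] op 0.664 q6 [ 0.24 -0.06  2.25  0.    0.95 -1.59]
[0.39, 0.2, 0.33] [-2.69e-01  1.00e-04 -1.10e-03] [-0.0043  0.0032 -0.0015]
[0.4, 0.12, 0.33] [-0.2692 -0.0798 -0.0118] [ 0.2575  0.003  -0.002 ]
[0.445, 0.1045, 0.33] [-0.2691 -0.1063  0.0277] [ 0.3482  0.0029 -0.0021]
```

View pics/w10z.png

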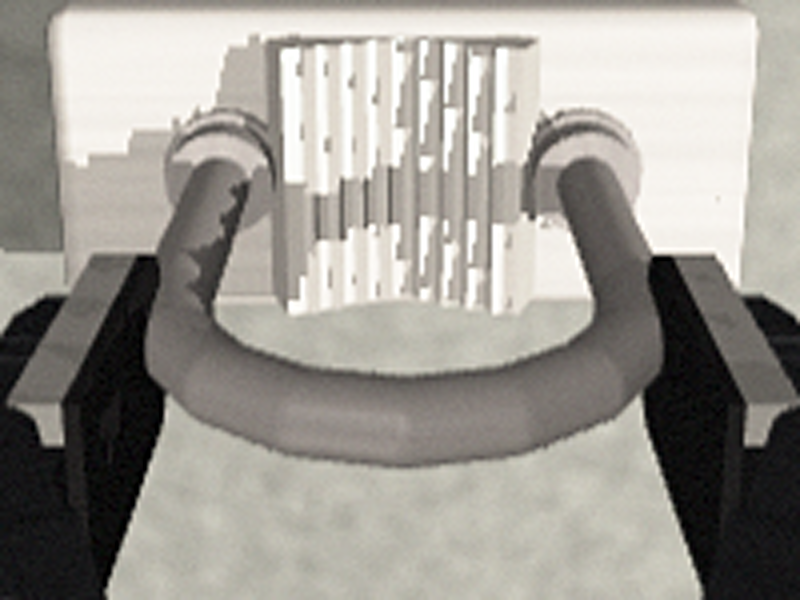

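play_rows --claw '[130, 130, 130, 130, 130, 130, 130, 130, 130, 130, 130, 130, 130, 130]' --travel '[[-0.01, 0, 0], [-0.03, 0, 0], [-0.06, 0, 0], [-0.1, 0, 0], [-0.14, 0, 0], [-0.18, 0, 0], [-0.22, 0, 0], [-0.25, -0.02, -0.004], [-0.265, -0.045, -0.008], [-0.269, -0.07, -0.006], [-0.269, -0.09, 0.008], [-0.269, -0.1, 0.018], [-0.269, -0.106, 0.025], [-0.269, -0.106, 0.027]]' --dr '[[0, 0, 0], [0, 0.003, 0], [0, 0.003, 0], [0, 0.003, 0], [0, 0.003, 0], [0.03, 0.003, 0], [0.08, 0.003, 0], [0.13, 0.003, 0], [0.18, 0.003, 0], [0.23, 0.003, 0], [0.28, 0.003, 0], [0.33, 0.003, 0], [0.348, 0.003, 0], [0.348, 0.003, 0]]'

```text
time: 14.1
eef_pos: [0.4443, 0.1042, 0.3293]
tcp_rot: [0.033, 0.707, -0.032, 0.706]
contact_force: [-0.5, 1.1, -4.6]
opening: 0.66
```

Run:
```python
from h import *
status()
d=cam('wrist');save(d,'w11.png')
M=np.array([.5643,.0938]);ex=np.array([.9959,-.0906])
for x,z in ((-.12,.228),(-.03,.228),(0,.228)):print(plan([*(M+x*ex),z],-5.2))
```

```text
t 14.1 p [0.4443 0.1042 0.3293] y [0.0909 0.9959 0.0018] x [-0.0015  0.0019 -1.    ] F [-0.47  1.06 -4.59] op 0.66 q6 [ 0.01 -0.28  1.93  0.    1.5  -1.47]
(array([ 0.1014, -0.0002,  0.0009]), array([ 0.0006, -0.0019, -0.0023]))
(array([ 0.1012, -0.0003,  0.0909]), array([ 0.0006, -0.0019, -0.0023]))
(array([ 0.1012, -0.0003,  0.1209]), array([ 0.0006, -0.0019, -0.0023]))
```

View pics/w11.png

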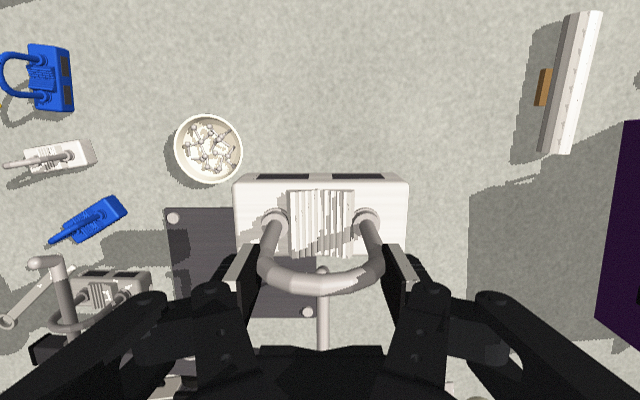

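The left prong shows at column ~323, in line with the U. I lower and thread.

play_rows --claw '[130, 130, 130, 130, 130, 130, 130, 130, 130, 130, 130, 130, 130]' --travel '[[0.02, 0, 0], [0.045, 0, 0], [0.07, 0, 0], [0.09, 0, 0.001], [0.1, 0, 0.001], [0.1, 0, 0.001], [0.1, 0, 0.015], [0.1, 0, 0.03], [0.1, 0, 0.045], [0.1, 0, 0.06], [0.1, 0, 0.075], [0.1, 0, 0.09], [0.1, 0, 0.09]]' --dr '[[0, -0.002, -0.002], [0, -0.002, -0.002], [0, -0.002, -0.002], [0, -0.002, -0.002], [0, -0.002, -0.002], [0, -0.002, -0.002], [0, -0.002, -0.002], [0, -0.002, -0.002], [0, -0.002, -0.002], [0, -0.002, -0.002], [0, -0.002, -0.002], [0, -0.002, -0.002], [0, -0.002, -0.002]]'

```text
time: 15.45
eef_pos: [0.5359, 0.0968, 0.2311]
tcp_rot: [0.032, 0.705, -0.032, 0.708]
contact_force: [0.5, 0.9, -4.2]
opening: 0.659
```

Run:
```python
from h import *
status()
d=cam('wrist');save(d,'w12.png');bartilt()
M=np.array([.5643,.0938]);ex=np.array([.9959,-.0906])
for x,z in ((0,.228),(0,.192),(0,.168)):print(plan([*(M+x*ex),z],-5.2))
```

```text
t 15.45 p [0.5359 0.0968 0.2311] y [8.990e-02 9.959e-01 5.000e-04] x [ 4.1e-03  1.0e-04 -1.0e+00] F [ 0.45  0.87 -4.17] op 0.659 q6 [-0.01 -0.02  1.88  0.    1.28 -1.49]
bar tilt [0.0947 0.2296] 17
(array([ 0.0022, -0.0005,  0.0308]), array([ 0.001 ,  0.0004, -0.0005]))
(array([ 0.0382, -0.0006,  0.0308]), array([ 0.001 ,  0.0004, -0.0005]))
(array([ 0.0622, -0.0006,  0.0308]), array([ 0.001 ,  0.0004, -0.0005]))
```

View pics/w12.png

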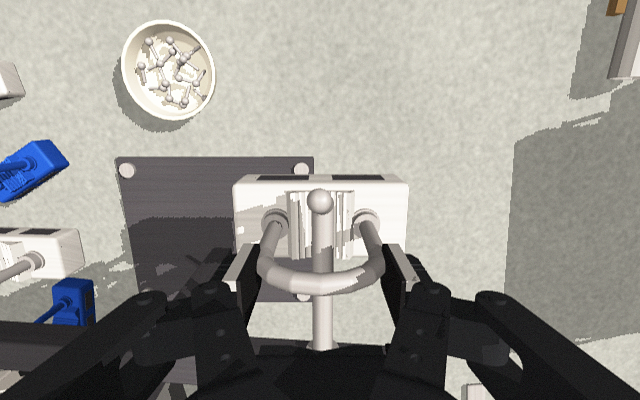

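play_rows --claw '[130, 130, 130, 130, 130, 130, 130, 130, 130, 130, 130, 130, 130, 130, 130, 130, 130]' --travel '[[0.002, 0, 0.012], [0.002, 0, 0.024], [0.004, 0, 0.031], [0.014, 0, 0.031], [0.024, 0, 0.031], [0.032, 0, 0.031], [0.036, 0, 0.031], [0.039, 0, 0.031], [0.042, 0, 0.031], [0.045, 0, 0.031], [0.048, 0, 0.031], [0.051, 0, 0.031], [0.054, 0, 0.031], [0.057, 0, 0.031], [0.06, 0, 0.031], [0.0615, 0, 0.031], [0.0615, 0, 0.031]]' --dr '[[0, 0, 0], [0, 0, 0], [0, 0, 0], [0, 0, 0], [0, 0, 0], [0, 0, 0], [0, 0, 0], [0, 0, 0], [0, 0, 0], [0, 0, 0], [0, 0, 0], [0, 0, 0], [0, 0, 0], [0, 0, 0], [0, 0, 0], [0, 0, 0], [0, 0, 0]]'

```text
time: 17.25
eef_pos: [0.5649, 0.0944, 0.1688]
tcp_rot: [0.032, 0.706, -0.032, 0.707]
contact_force: [-0.5, 3.6, -0.2]
opening: 0.662
```

Run:
```python
from h import *
status()
d=cam('wrist');save(d,'w13.png');d=bartilt();save(d,'c13.png')
M=np.array([.5643,.0938]);ex=np.array([.9959,-.0906])
for x,z in ((0,.168),):print(plan([*(M+x*ex),z],-5.2))
```

```text
t 17.25 p [0.5649 0.0944 0.1688] y [8.97e-02 9.96e-01 7.00e-04] x [ 1.4e-03  6.0e-04 -1.0e+00] F [-0.47  3.62 -0.22] op 0.662 q6 [-0.01  0.1   1.87  0.    1.17 -1.49]
bar tilt [-0.0851  0.2299] 17
(array([ 0.001 , -0.0007, -0.0005]), array([ 0.0009,  0.0012, -0.0008]))
```

View pics/w13.png

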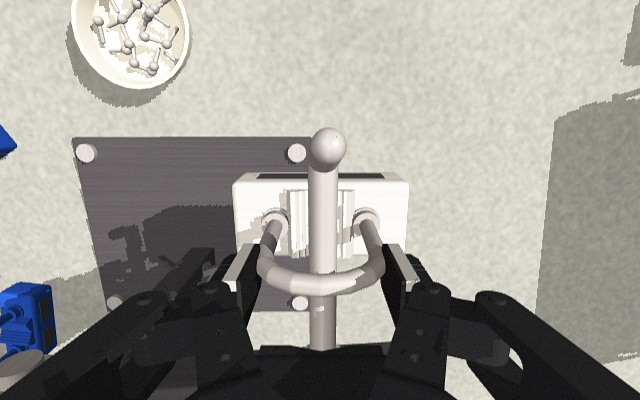

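View pics/c13.png

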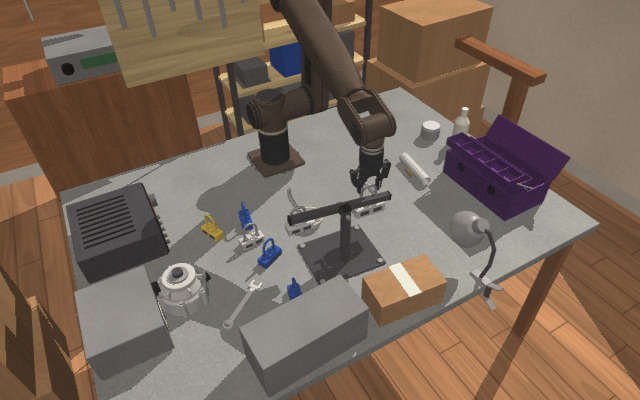

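play_rows --claw '[120, 100, 90, 80, 70, 60, 40, 20, 0, 0, 0, 0, 0, 0, 0, 0]' --travel '[[0.001, 0, 0], [0.001, 0, 0], [0.001, 0, 0], [0.001, 0, 0], [0.001, 0, 0], [0.001, 0, 0], [0.001, 0, 0], [0.001, 0, 0], [0, 0, 0], [0, 0, 0], [-0.015, 0, 0], [-0.035, 0, 0], [-0.07, 0, 0], [-0.11, 0, 0], [-0.15, 0, 0], [-0.15, 0, 0]]' --dr '[[0, 0, 0], [0, 0, 0], [0, 0, 0], [0, 0, 0], [0, 0, 0], [0, 0, 0], [0, 0, 0], [0, 0, 0], [0, 0, 0], [0, 0, 0], [0, 0, 0], [0, 0, 0], [0, 0, 0], [0, 0, 0], [0, 0, 0], [0, 0, 0]]'

```text
time: 18.95
eef_pos: [0.5677, 0.0944, 0.3288]
tcp_rot: [0.032, 0.701, -0.031, 0.712]
contact_force: [0.4, -0.2, 0.5]
opening: 1.002
```

Run:
```python
from h import *
status()
d=cam('wrist');save(d,'w14.png');d=bartilt()
for w,y in (([.43,.05,.32],-3),([.42,-.1,.32],0),([.408,-.28,.2],4.5)):print(w,*plan(w,y))
```

```text
t 18.95 p [0.5677 0.0944 0.3288] y [0.0895 0.996  0.0019] x [ 1.660e-02  4.000e-04 -9.999e-01] F [ 0.44 -0.21  0.53] op 1.002 q6 [-0.01 -0.01  1.69  0.    1.45 -1.49]
bar tilt [-0.0782  0.2298] 17
[0.43, 0.05, 0.32] [ 0.0009 -0.0563 -0.1308] [-0.0374  0.0057 -0.0009]
[0.42, -0.1, 0.32] [ 0.0008 -0.2066 -0.1274] [-0.0898  0.0057 -0.0008]
[0.408, -0.28, 0.2] [ 0.1206 -0.3871 -0.1239] [-0.1683  0.0058 -0.0006]
```

View pics/w14.png

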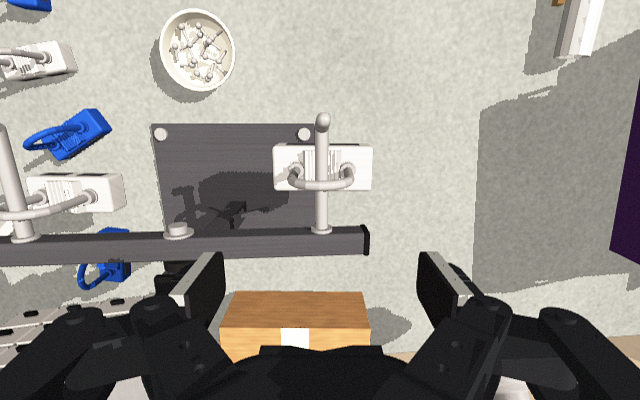

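play_rows --claw '[0, 0, 0, 0, 0, 0, 0, 0, 0, 0, 0, 0, 0, 0, 0]' --travel '[[0, -0.01, -0.04], [0, -0.025, -0.08], [0, -0.045, -0.115], [0, -0.08, -0.13], [0, -0.12, -0.13], [0, -0.16, -0.13], [0, -0.2, -0.128], [0, -0.24, -0.126], [0, -0.28, -0.126], [0, -0.32, -0.125], [0.02, -0.35, -0.124], [0.05, -0.375, -0.124], [0.085, -0.387, -0.124], [0.115, -0.387, -0.124], [0.12, -0.387, -0.124]]' --dr '[[0, 0, 0], [-0.02, 0, 0], [-0.04, 0, 0], [-0.06, 0, 0], [-0.08, 0, 0], [-0.1, 0, 0], [-0.12, 0, 0], [-0.14, 0, 0], [-0.16, 0, 0], [-0.168, 0, 0], [-0.168, 0.005, 0], [-0.168, 0.005, 0], [-0.168, 0.005, 0], [-0.168, 0.005, 0], [-0.168, 0.005, 0]]'

```text
time: 20.55
eef_pos: [0.4049, -0.2775, 0.1944]
tcp_rot: [-0.024, 0.709, 0.031, 0.704]
contact_force: [0.4, -0.0, 0.4]
opening: 1.001
```

Run:
```python
from h import *
status()
d=cam('wrist');save(d,'w15.png')
uMeas(d,(.407,-.28),.04,.098,.028)
print(plan([.4065,-.28,.043],4.7))
```

```text
t 20.55 p [ 0.4049 -0.2775  0.1944] y [-0.0771  0.997   0.0099] x [-0.0075  0.0093 -0.9999] F [ 0.41 -0.03  0.39] op 1.001 q6 [-0.81 -0.11  2.03  0.    1.23 -2.46]
U 634 ((404.5315246582031, -279.97210693359375), (8.301218032836914, 53.579803466796875), 4.446325778961182)
top 1817 ((404.4154968261719, -280.15673828125), (38.04893112182617, 85.62955474853516), 4.287174224853516)
(array([ 0.1532, -0.0032,  0.0013]), array([-0.0042, -0.0048, -0.0074]))
```

View pics/w15.png

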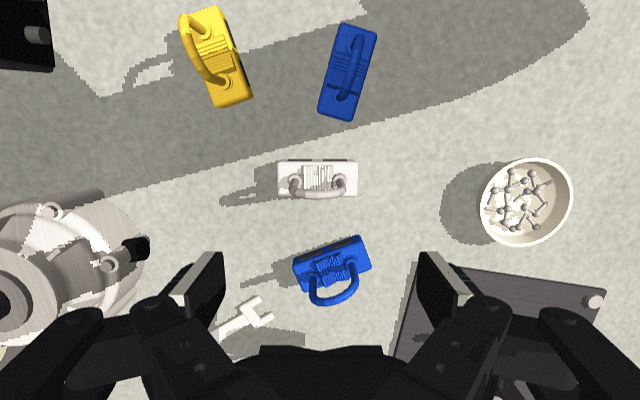

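play_rows --claw '[0, 0, 0, 0, 0, 0, 0, 0, 150, 150, 150, 150, 150, 150]' --travel '[[0.02, -0.002, 0], [0.05, -0.003, 0], [0.08, -0.003, 0], [0.11, -0.003, 0], [0.135, -0.003, 0], [0.147, -0.003, 0], [0.152, -0.003, 0], [0.152, -0.003, 0], [0.152, -0.003, 0], [0.152, -0.003, 0], [0.152, -0.003, 0], [0.152, -0.003, 0], [0.152, -0.003, 0], [0.152, -0.003, 0]]' --dr '[[0, -0.005, -0.007], [0, -0.005, -0.007], [0, -0.005, -0.007], [0, -0.005, -0.007], [0, -0.005, -0.007], [0, -0.005, -0.007], [0, -0.005, -0.007], [0, -0.005, -0.007], [0, -0.005, -0.007], [0, -0.005, -0.007], [0, -0.005, -0.007], [0, -0.005, -0.007], [0, -0.005, -0.007], [0, -0.005, -0.007]]' --force 60

```text
time: 22.0
eef_pos: [0.4061, -0.2804, 0.0464]
tcp_rot: [-0.028, 0.706, 0.027, 0.707]
contact_force: [-1.0, 3.3, 6.3]
opening: 0.561
```

Run:
```python
from h import *
status()
d=cam('wrist');
cv2.imwrite('pics/w16z.png',cv2.cvtColor(cv2.resize(d['img'][180:330,220:420],(800,600),interpolation=cv2.INTER_CUBIC),cv2.COLOR_RGB2BGR))
for w,y in (([.405,-.28,.33],4.4),([.42,-.1537,.33],-5.2)):print(w,*plan(w,y))
```

```text
t 22.0 p [ 0.4061 -0.2804  0.0464] y [-7.78e-02  9.97e-01 -6.00e-04] x [ 1.6e-03 -5.0e-04 -1.0e+00] F [-0.97  3.3   6.27] op 0.561 q6 [-0.81  0.09  2.13  0.    0.92 -2.46]
[0.405, -0.28, 0.33] [-0.2836  0.0004 -0.0006] [0.001  0.0015 0.0006]
[0.42, -0.1537, 0.33] [-0.2837  0.1251  0.0242] [0.1686 0.0016 0.0005]
```

View pics/w16z.png

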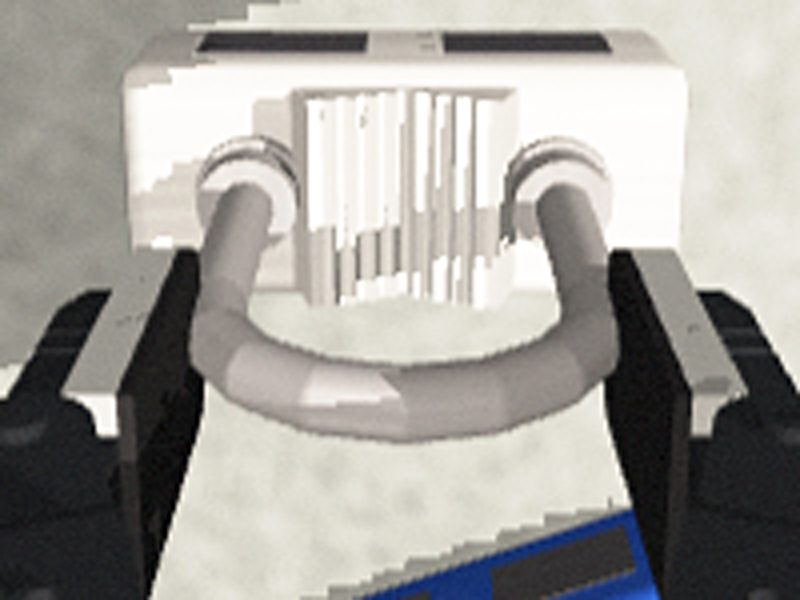

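Good grip. I lift it and carry it to the front of the right prong.

play_rows --claw '[150, 150, 150, 150, 150, 150, 150, 150, 150, 150, 150, 150, 150, 150]' --travel '[[-0.01, 0, 0], [-0.03, 0, 0], [-0.065, 0, 0], [-0.105, 0, 0], [-0.145, 0, 0], [-0.185, 0, 0], [-0.225, 0.01, 0.002], [-0.26, 0.03, 0.006], [-0.28, 0.06, 0.012], [-0.284, 0.09, 0.018], [-0.284, 0.115, 0.022], [-0.284, 0.125, 0.024], [-0.284, 0.125, 0.024], [-0.284, 0.125, 0.024]]' --dr '[[0, 0, 0], [0, 0.0015, 0], [0, 0.0015, 0], [0, 0.0015, 0], [0, 0.0015, 0], [0.02, 0.0015, 0], [0.05, 0.0015, 0], [0.08, 0.0015, 0], [0.11, 0.0015, 0], [0.14, 0.0015, 0], [0.168, 0.0015, 0], [0.168, 0.0015, 0], [0.168, 0.0015, 0], [0.168, 0.0015, 0]]'

```text
time: 23.45
eef_pos: [0.4196, -0.1543, 0.3301]
tcp_rot: [0.031, 0.707, -0.032, 0.706]
contact_force: [0.1, 0.1, -1.8]
opening: 0.559
```

Run:
```python
from h import *
status()
d=cam('wrist');save(d,'w17.png');bartilt()
# measure tip and hanging clamp with wrist depth
W=cloud(d);P=W.reshape(-1,3);C=d['img'].reshape(-1,3).astype(int)
M=np.array([.5394,-.1646]);ex=np.array([.9959,-.0906]);ey=np.array([.0906,.9959])
X=(P[:,:2]-M)@ex;Y=(P[:,:2]-M)@ey
m=(abs(Y)<.02)&(X>-.08)&(X<.06)&(P[:,2]>.2)&(P[:,2]<.28)&(np.ptp(C,axis=1)<40)
for a in np.arange(-.08,.06,.01):
    k=m&(X>=a)&(X<a+.01)
    if k.sum()>3:print(a.round(3),k.sum(),'Y',np.median(Y[k]).round(4),'zmax',np.percentile(P[k,2],97).round(4))
for x,z in ((-.12,.228),(-.03,.228),(-.024,.228)):print(plan([*(M+x*ex),z],-5.2))
```

```text
t 23.45 p [ 0.4196 -0.1543  0.3301] y [ 0.0897  0.996  -0.0011] x [-5.0e-04 -1.1e-03 -1.0e+00] F [ 0.13  0.14 -1.84] op 0.559 q6 [-0.58 -0.31  1.95 -0.    1.5  -2.06]
bar tilt [-0.0766  0.2298] 17
-0.07 25 Y 0.0018 zmax 0.2507
-0.06 35 Y -0.0008 zmax 0.2465
-0.04 20 Y 0.0024 zmax 0.2348
-0.03 129 Y 0.0011 zmax 0.2353
-0.02 117 Y 0.0011 zmax 0.2353
-0.01 123 Y 0.0011 zmax 0.2351
-0.0 118 Y 0.0011 zmax 0.2352
0.01 434 Y -0.0007 zmax 0.2414
0.02 144 Y 0.0002 zmax 0.2426
0.03 19 Y 0.0003 zmax 0.2348
(array([0.1019, 0.0011, 0.0002]), array([-0.0003, -0.0007,  0.0006]))
(array([0.1019, 0.0011, 0.0902]), array([-0.0003, -0.0007,  0.0006]))
(array([0.1019, 0.0011, 0.0962]), array([-0.0003, -0.0007,  0.0006]))
```

View pics/w17.png

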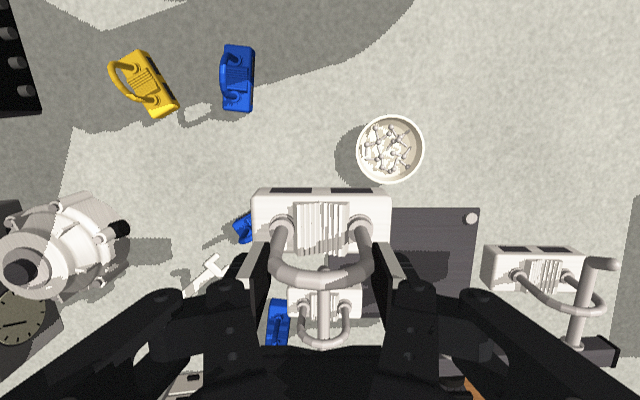

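play_rows --claw '[150, 150, 150, 150, 150, 150, 150, 150, 150, 150, 150, 150, 150]' --travel '[[0.02, 0.001, 0], [0.045, 0.0015, 0], [0.07, 0.0015, 0], [0.09, 0.0015, 0], [0.103, 0.0015, 0], [0.106, 0.0015, 0], [0.106, 0.0015, 0.015], [0.106, 0.0015, 0.03], [0.106, 0.0015, 0.045], [0.106, 0.0015, 0.06], [0.106, 0.0015, 0.075], [0.106, 0.0015, 0.08], [0.106, 0.0015, 0.08]]' --dr '[[0, 0, 0], [0, 0, 0], [0, 0, 0], [0, 0, 0], [0, 0, 0], [0, 0, 0], [0, 0, 0], [0, 0, 0], [0, 0, 0], [0, 0, 0], [0, 0, 0], [0, 0, 0], [0, 0, 0]]'

```text
time: 24.85
eef_pos: [0.5, -0.161, 0.2246]
tcp_rot: [0.032, 0.706, -0.033, 0.706]
contact_force: [-0.2, 0.8, -1.8]
opening: 0.562
```

Run:
```python
from h import *
status()
d=cam('wrist');save(d,'w18.png');bartilt()
M=np.array([.5394,-.1646]);ex=np.array([.9959,-.0906])
for x,z in ((-.027,.222),(-.027,.184)):print(plan([*(M+x*ex),z],-5.2))
d=cam('side')
cv2.imwrite('pics/s18.png',cv2.cvtColor(cv2.resize(d['img'][110:260,260:460],(800,600),interpolation=cv2.INTER_CUBIC),cv2.COLOR_RGB2BGR))
```

```text
t 24.85 p [ 0.5    -0.161   0.2246] y [ 0.0909  0.9959 -0.001 ] x [-2.e-04 -1.e-03 -1.e+00] F [-0.15  0.83 -1.77] op 0.562 q6 [-0.5  -0.06  1.93 -0.    1.28 -1.98]
bar tilt [-0.0765  0.23  ] 17
(array([ 0.0021, -0.0002,  0.0135]), array([-0.0005, -0.0009,  0.0007]))
(array([ 0.0401, -0.0002,  0.0135]), array([-0.0005, -0.0009,  0.0007]))
```

View pics/w18.png

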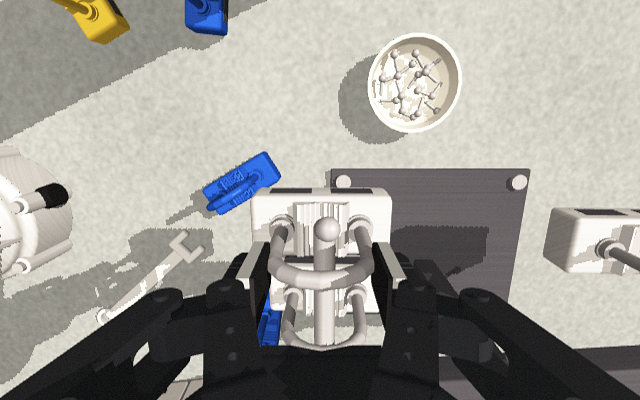

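View pics/s18.png

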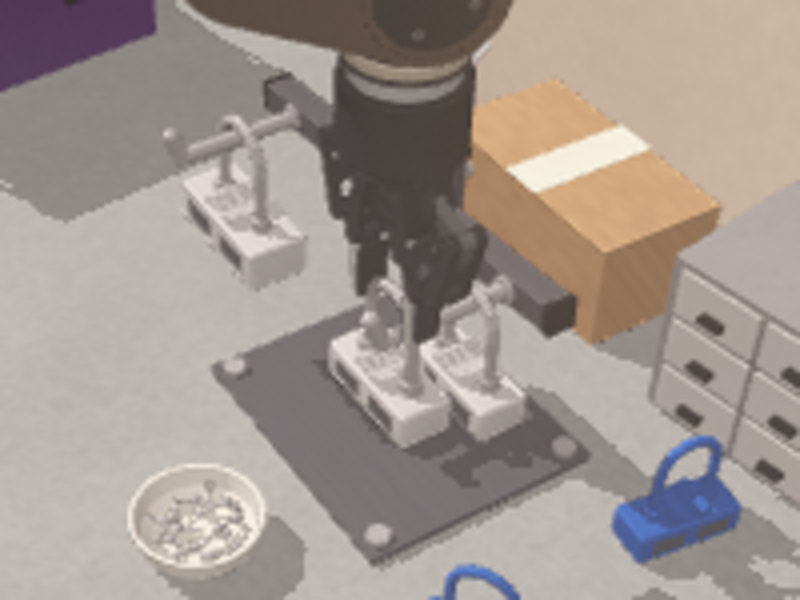

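play_rows --claw '[150, 150, 150, 150, 150, 150, 150, 150, 150, 150, 150, 150, 150, 150]' --travel '[[0, 0, 0.007], [0.002, 0, 0.0135], [0.01, 0, 0.0135], [0.018, 0, 0.0135], [0.024, 0, 0.0135], [0.027, 0, 0.0135], [0.03, 0, 0.0135], [0.032, 0, 0.0135], [0.034, 0, 0.0135], [0.036, 0, 0.0135], [0.038, 0, 0.0135], [0.04, 0, 0.0135], [0.041, 0, 0.0135], [0.041, 0, 0.0135]]' --dr '[[0, 0, 0], [0, 0, 0], [0, 0, 0], [0, 0, 0], [0, 0, 0], [0, 0, 0], [0, 0, 0], [0, 0, 0], [0, 0, 0], [0, 0, 0], [0, 0, 0], [0, 0, 0], [0, 0, 0], [0, 0, 0]]'

```text
time: 26.4
eef_pos: [0.5124, -0.1619, 0.1831]
tcp_rot: [0.032, 0.707, -0.033, 0.706]
contact_force: [-0.3, -0.5, 0.2]
opening: 0.558
```

Run:
```python
from h import *
status()
d=cam('wrist');save(d,'w19.png');bartilt()
d=cam('side')
cv2.imwrite('pics/s19.png',cv2.cvtColor(cv2.resize(d['img'][110:260,260:460],(800,600),interpolation=cv2.INTER_CUBIC),cv2.COLOR_RGB2BGR))
```

```text
t 26.4 p [ 0.5124 -0.1619  0.1831] y [ 9.120e-02  9.958e-01 -8.000e-04] x [-8.e-04 -7.e-04 -1.e+00] F [-0.32 -0.52  0.24] op 0.558 q6 [-0.49  0.01  1.94 -0.    1.2  -1.97]
bar tilt [0.0098 0.2296] 17
```

View pics/w19.png

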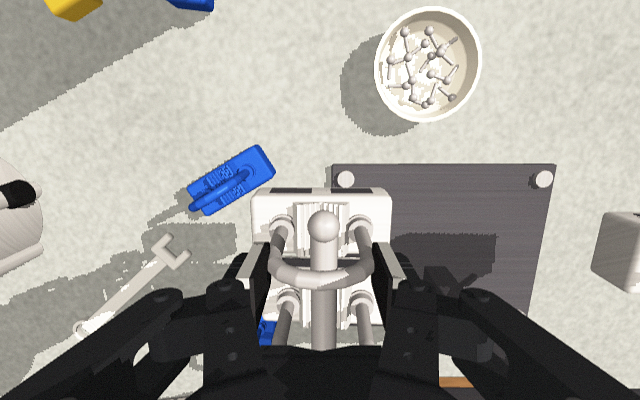

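View pics/s19.png

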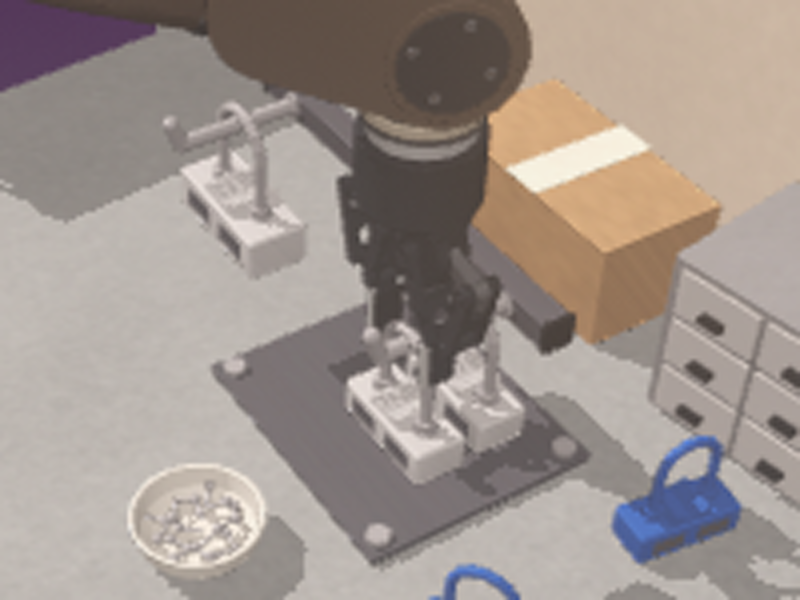

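play_rows --claw '[120, 110, 100, 90, 80, 65, 50, 30, 0, 0, 0, 0, 0, 0, 0, 0]' --travel '[[0, 0, 0], [0, 0, 0], [0, 0, 0], [0, 0, 0], [0, 0, 0], [0, 0, 0], [0, 0, 0], [0, 0, 0], [0, 0, 0], [0, 0, 0], [-0.015, 0, 0], [-0.035, 0, 0], [-0.07, 0, 0], [-0.11, 0, 0], [-0.15, 0, 0], [-0.15, 0, 0]]' --dr '[[0, 0, 0], [0, 0, 0], [0, 0, 0], [0, 0, 0], [0, 0, 0], [0, 0, 0], [0, 0, 0], [0, 0, 0], [0, 0, 0], [0, 0, 0], [0, 0, 0], [0, 0, 0], [0, 0, 0], [0, 0, 0], [0, 0, 0], [0, 0, 0]]'

```text
time: 28.15
eef_pos: [0.515, -0.1631, 0.3427]
tcp_rot: [0.03, 0.702, -0.035, 0.711]
contact_force: [0.5, -1.0, 0.4]
opening: 1.003
```

Run:
```python
from h import *
status()
d=cam('wrist');save(d,'w20.png');d=bartilt();
d2=cam('side')
a=cv2.resize(d['img'][160:280,220:420],(800,480));cv2.imwrite('pics/c20.png',cv2.cvtColor(a,cv2.COLOR_RGB2BGR))
cv2.imwrite('pics/s20.png',cv2.cvtColor(cv2.resize(d2['img'][110:260,260:460],(800,600),interpolation=cv2.INTER_CUBIC),cv2.COLOR_RGB2BGR))
W=cloud(cam('wrist'));P=W.reshape(-1,3)
M=np.array([.5394,-.1646]);ex=np.array([.9959,-.0906]);ey=np.array([.0906,.9959])
X=(P[:,:2]-M)@ex;Y=(P[:,:2]-M)@ey
m=(abs(Y)<.01)&(X>-.08)&(X<.06)&(P[:,2]>.2)&(P[:,2]<.28)
for a in np.arange(-.075,.06,.005):
    k=m&(X>=a)&(X<a+.005)
    if k.sum()>3:print(a.round(3),k.sum(),'Y',np.median(Y[k]).round(4),'zmax',np.percentile(P[k,2],97).round(4))
```

```text
t 28.15 p [ 0.515  -0.1631  0.3427] y [ 0.0911  0.9958 -0.0067] x [ 0.0124 -0.0078 -0.9999] F [ 0.46 -1.03  0.43] op 1.003 q6 [-0.49 -0.1   1.75 -0.    1.48 -1.97]
bar tilt [0.0084 0.2295] 17
-0.065 16 Y 0.0002 zmax 0.2404
-0.06 88 Y 0.001 zmax 0.2434
-0.055 71 Y 0.001 zmax 0.2431
-0.05 42 Y 0.001 zmax 0.2359
-0.045 70 Y 0.001 zmax 0.224
-0.04 74 Y 0.001 zmax 0.2243
-0.035 138 Y 0.001 zmax 0.231
-0.03 124 Y 0.0002 zmax 0.2324
-0.025 47 Y 0.0011 zmax 0.2285
-0.02 70 Y 0.0011 zmax 0.2243
-0.015 70 Y 0.0011 zmax 0.224
-0.01 68 Y 0.0011 zmax 0.2242
-0.005 71 Y 0.0011 zmax 0.2244
0.0 64 Y 0.0011 zmax 0.2241
0.005 68 Y 0.0006 zmax 0.2245
0.01 64 Y 0.0015 zmax 0.224
0.015 160 Y 0.0002 zmax 0.2312
0.02 93 Y 0.0001 zmax 0.2317
0.025 24 Y 0.0011 zmax 0.2253
0.03 66 Y 0.0011 zmax 0.224
0.035 59 Y 0.0011 zmax 0.2241
0.04 153 Y 0.0001 zmax 0.2274
0.045 135 Y -0.0008 zmax 0.2296
0.05 99 Y 0.0001 zmax 0.2295
0.055 99 Y -0.0008 zmax 0.2297
```

View pics/w20.png

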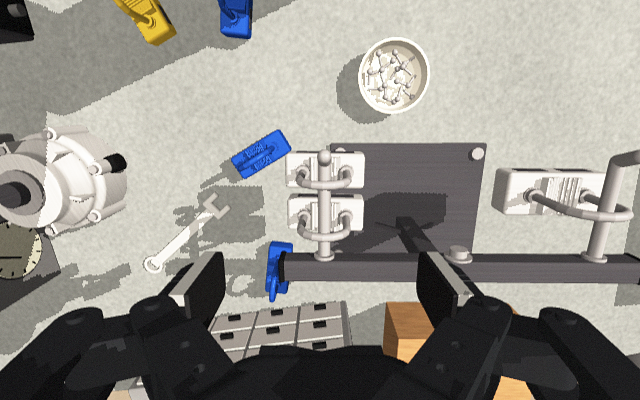

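View pics/s20.png

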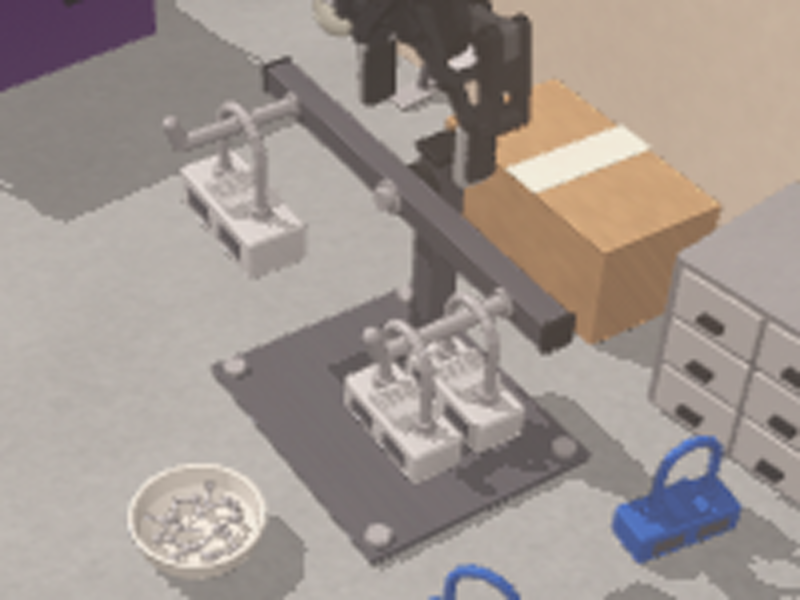

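View pics/c20.png

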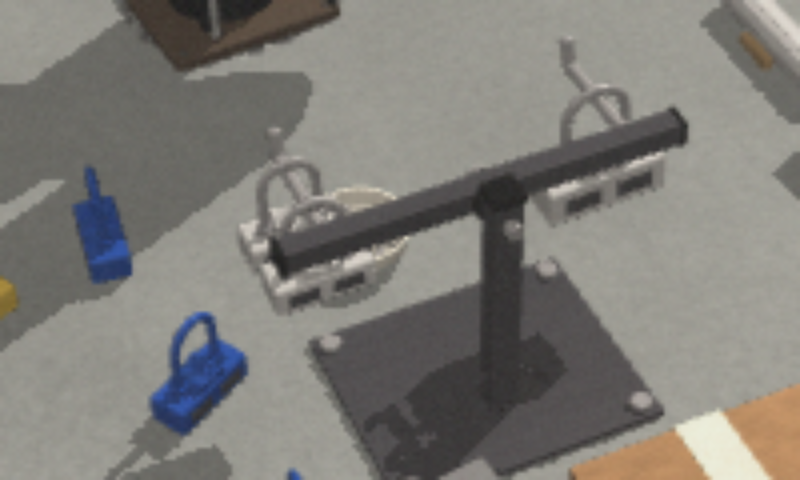

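All three hang. The small bows are at x ≈ -31 and +19 mm along the right prong, and the tilt is ~0.01. I let it settle and compare before handing in.

play_rows --claw '[0, 0, 0, 0, 0, 0, 0, 0, 0, 0, 0, 0, 0, 0, 0, 0, 0, 0, 0, 0]' --travel '[[-0.03, 0, 0], [-0.05, 0, 0], [-0.05, 0, 0], [-0.05, 0, 0], [-0.05, 0, 0], [-0.05, 0, 0], [-0.05, 0, 0], [-0.05, 0, 0], [-0.05, 0, 0], [-0.05, 0, 0], [-0.05, 0, 0], [-0.05, 0, 0], [-0.05, 0, 0], [-0.05, 0, 0], [-0.05, 0, 0], [-0.05, 0, 0], [-0.05, 0, 0], [-0.05, 0, 0], [-0.05, 0, 0], [-0.05, 0, 0]]' --dr '[[0, 0, 0], [0, 0, 0], [0, 0, 0], [0, 0, 0], [0, 0, 0], [0, 0, 0], [0, 0, 0], [0, 0, 0], [0, 0, 0], [0, 0, 0], [0, 0, 0], [0, 0, 0], [0, 0, 0], [0, 0, 0], [0, 0, 0], [0, 0, 0], [0, 0, 0], [0, 0, 0], [0, 0, 0], [0, 0, 0]]'

```text
time: 30.35
eef_pos: [0.5122, -0.1615, 0.3823]
tcp_rot: [0.032, 0.707, -0.032, 0.706]
contact_force: [-0.4, -0.0, -0.3]
opening: 0.995
```

Run:
```python
from h import *
status()
a=cam('side');b=bartilt();c=cam('side');bartilt()
reg=np.s_[110:260,260:420]
print('moving px',(abs(a['img'][reg].astype(int)-c['img'][reg]).max(2)>40).sum())
s0=np.load('/tmp/scene.npz')['img'].astype(int);df=(abs(s0-b['img']).max(2)>60).astype(np.uint8)*255
for n,(y0,y1,x0,x1) in dict(gear=(255,320,150,215),wrench=(275,330,215,262),offcut=(148,190,395,435),dish=(192,225,285,325)).items():print(n,(df[y0:y1,x0:x1]>0).sum())
save(b,'c21.png')
```

```text
t 30.35 p [ 0.5122 -0.1615  0.3823] y [ 9.120e-02  9.958e-01 -1.000e-04] x [-2.2e-03  1.0e-04 -1.0e+00] F [-0.41 -0.   -0.29] op 0.995 q6 [-0.49 -0.1   1.68 -0.    1.56 -1.97]
bar tilt [0.0093 0.2294] 17
bar tilt [0.0106 0.2296] 17
moving px 0
gear 140
wrench 55
offcut 2
dish 50
```

View pics/c21.png

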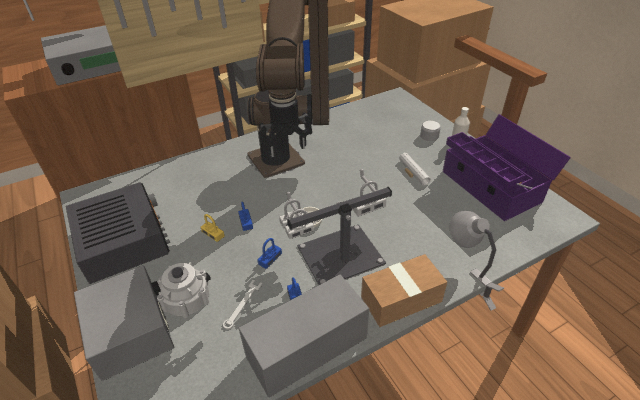

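The scene is still and the bystanders are where they were. The differences at the gear and wrench are the arm's shadow.

```bash
python3 -c "
from plant import ctrl
print(ctrl.sign_off())"
```

```text
the job is handed in; nothing more can be done
None
```

All three clamps hang by their U-bolts and the job is handed in, at about 30 s on the robot's clock. I hung a small clamp on the inner right prong first, then the big one on the left, then the second small one on the outer right. Each was lowered until the prong took its weight before I let go.

**Last checks**
- **Tilt:** the bar read about 0.01 rad. My reading was off by about -0.004 on the empty bar, so the true tilt is about 0.014. The largest tilt I read, between moves, was about 0.10 rad, after the first small clamp.
- **Small clamps:** the bows sit about 31 mm in front of and 19 mm behind the middle of the right prong, within about 2 mm sideways.
- **Big clamp:** let go at the middle of the left prong. I checked it by eye in the pictures but did not measure it again after release.
- **Stillness:** two side pictures taken in a row showed no movement, and the gripper was clear of everything.
- **Bystanders:** the picture comparison showed changed pixels at the gear housing (140), wrench (55), dish (50) and offcut (2). By eye nothing had moved. I put the changes down to the arm's shadow at the gear and wrench, and to a small clamp now hanging in view near the dish, but I did not measure the bystanders' positions again.

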